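# Set up the kiln kit: the full cone carton and the wash brush

### The arm

A 6-joint arm with a two-finger parallel gripper is mounted at the origin on a cart in front of the work surface, level with it; the furniture and walls round the work are solid. World frame = base frame: x ahead of the robot, y to its left, z up, the work surface at z = 0. Lengths are in mm, angles in rad, forces in N, time in s.
With the tool pointing down it reaches from about 375 to 975 mm from the base axis. Payload 3.8 kg.
Tool frame: the origin (TCP) lies at the very end of the fingers, on their centre line; the grasp point (between the pads) lies 19 mm behind it; z points along the fingers, y is the direction in which the jaws open and shut (so a half turn about z gives the same grasp; the last joint's range is limited). The gripper opens to 85 mm and grips with 20 to 120 N. Pads are 22 mm wide; open, the fingers measure 114 mm over their backs; the gripper's body (76 mm by 85 mm) begins 54 mm behind the grasp point. The pads swing forward as they close: fully open they stand 13 mm farther back than shut.
Start: joints at [-1.366, 0.264, 1.604, -0, 1.274, -0.037], TCP at [161.624, -655.359, 231.28] pointing down, gripper open.
Joint ranges: [-2.63, 2.63], [-0.94, 2.18], [0.31, 2.57], [-1.31, 4.45], [0, 2.66], [-2.55, 2.55]. Speed limits (rad/s): [2.57, 2.57, 3.14, 3.14, 3.14, 3.14].

### API

Orientations are given as a unit quaternion [w, x, y, z].
In Python, from plant import state, snapshot, sign_off, search_frame gives the robot as it stands.
- The arm moves only by the tool send_rows, never from a script. Its argument "increments" is text: rows parted by semicolons, each of 7 numbers parted by spaces: the opening, from -1 (shut) to 1 (fully open), so that 0 is half open, then the shift along the tool's x, y, z in mm, then the turn, a rotation vector about the tool's x, y, z in rad. A call has 1 to 20 rows; each row is the pose to reach, as a shift and turn from the pose commanded when the call began, along the tool's axes at that moment; what a row does not reach only later rows make up. A row lasts 1/12 s, in which the tool goes at most 41.7 mm and 7.16 degrees, less where a joint would pass 70% of its speed; a pose out of reach is approached as far as the arm can. A call with a gripper value outside its range is refused whole. The fingers move at their own pace and stop on an object; the grip force is fixed at half the most. Time passes only in rows, so rows that repeat a pose let the fingers close. It gives the time, the measured TCP pose, the force and the opening at its end, in the units of the state.
- state(): the state, without advancing time (a new reading comes with each control period).
- snapshot(name): name is "scene" or "top" or "wrist"; returns a dict with "image" (400x640x3 uint8, red, green, blue), "camera_matrix" (3x3 intrinsics, pixels), "R" (3x3) and "t" (3): a world point X has camera coordinates R X + t. Camera axes: x right, y down, z forward; pixel columns grow to the right and rows downward; lengths in mm; the calibration is good to about 2 mm. A picture is of the moment at which its call begins. There is no depth.
- sign_off(): hands the job in, once; it reports no verdict.
Trained networks look in a picture, given as the dict that the camera call returned (one of the last four; its "shot" number tells which), for a name from the list of things; names that differ only in an ending like _2 or _b are one class to them, and where a whole thing is asked for, a point or a joint stands for the part that bears it (a point fixed in the world has none). Each returns a list of dicts, best first, with "p" (0 to 1); they miss things now and then, are a little off and sometimes report something else, mostly with a low value. They report only what shows in the picture. A call takes as long as a camera call. They do not tell look-alikes from the thing itself.
- search_frame(picture, thing): "point" ([x, y, z] in mm, in world coordinates, good to about 4 mm: the middle of the surface that is visible of it).
The state is a dict: "time_s": time; "joint_pos": joint angles; "joint_vel": joint speeds; "joint_efforts": joint torques, N m; "ee_pos": TCP position; "ee_rot": TCP orientation; "ft_force": force on the tool from outside, world axes, zero at the start; "wrist_torque": the same for the moment, N m; "gripper_width": finger opening in mm.
Only numpy, scipy, OpenCV 4.12 (cv2) and the standard library are available. Lean on these libraries where they do the work, as an engineer would, in place of code of your own. Each camera call takes 0.05 s, during which the arm holds its last target.

### The job

Get the kiln kit ready. Only one of the three identical cone cartons is still full, and you can tell which only by lifting them: put the full one on the stand's apron and push it home into the bay until the spring catch snaps shut behind it, and leave the other two standing where they were. Also pull the wash brush up out of the tool block and stand it, bristles up, in the pocket beside the bay. Do not disturb the tubs, the tape or the test tiles.

Things in the scene. Friction and masses are not known exactly. Their poses are not given: they have to be found in the camera images.
- carton_a: closed cardboard carton of kiln cones, 120 x 58 x 75 high, label with a rust-red band on each side; origin at the centre of its underside, x along its length, z up. The three look the same; any may be the full one. In all the full one weighs 400 to 580 g, the other two 90 to 180 g each; contents sit firm in the middle
- carton_b: closed cardboard carton of kiln cones, 120 x 58 x 75 high, label with a rust-red band on each side; origin at the centre of its underside, x along its length, z up. The three look the same; any may be the full one. In all the full one weighs 400 to 580 g, the other two 90 to 180 g each; contents sit firm in the middle
- carton_c: closed cardboard carton of kiln cones, 120 x 58 x 75 high, label with a rust-red band on each side; origin at the centre of its underside, x along its length, z up. The three look the same; any may be the full one. In all the full one weighs 400 to 580 g, the other two 90 to 180 g each; contents sit firm in the middle
- kit_stand: low plywood stand, fixed; origin on the table under the middle of the bay. x runs along the bay from its mouth (-x) to the back stop (face at x = 63), y left, z up. Floor 8 thick, 92 wide, x = -185 to 75. Bay 64 wide between walls 10 thick, 54 high in front; from x = -10 to 75 a deck covers it (underside z = 100, top 108). The carton goes in lengthwise, pushed at its rear end
- bay_home (a point): point on the bay's floor under the carton's centre when home (axes as the stand's); against the back stop the carton's centre is 3 past it. Pushing the full carton home past the catch takes less than 15 N, and a finger has room between the walls behind it
- bay_mouth (a point): centre of the mouth on the floor, 133 in front of bay_home; from here to 100 in front of bay_home the walls narrow like a funnel (at the mouth 85 clear, 102 over all). Nearer the robot the floor is a bare apron without walls; a carton set down there with its nose in the mouth is steady and can be pushed
- catch (a joint): spring-steel leaf at the right wall of the bay, upright hinge near the mouth at x = -106, its tip at x = -63 standing about 10 inside the bay; 0 = at rest, grows (rad, up to 0.36) as the carton pushes it aside, and springs back to 0 behind the carton's rear end when the carton is home
- pocket_floor (a point): centre of the floor of the brush pocket, a square plywood well to the left of the bay, open at the top: 46 x 46 inside, walls 6 thick, floor 8 above the table (axes as the stand's)
- pocket_rim (a point): centre of the pocket's top, 95 above the table
- tool_block: wooden tool block 52 (x) x 140 (y) x 70 high, fixed, origin at the centre of its underside; brush hole at y = -45; a loop tool is stuck fast upright in the other hole at y = +45, its top 210 above the table: leave it
- brush_hole (a point): mouth of the brush hole, on the block's top: 18 square, 60 deep
- wash_brush: round kiln-wash brush, 172 long, standing in the tool block bristles up; origin at the foot of its handle, z along it to the bristles. Dark green wooden handle 9 to 14 thick up to 108; aluminium ferrule 16 thick from 118 to 140; pale bristles up to 18 thick from 138 to 172. 30 g, loose in its hole
- brush_foot (a point): the foot of the brush's handle
- brush_ferrule (a point): centre of the ferrule, 127 from the foot: the place to grip it
- plum_tub: plum tub with white lid, 67 across, 57 high, origin at the centre of its underside; bystander
- ochre_tub: ochre tub with white lid, 67 across, 62 high, origin at the centre of its underside; bystander
- sky_tub: sky-blue tub with white lid, 67 across, 57 high, origin at the centre of its underside; bystander
- tape_roll: roll of masking tape lying flat, 100 across, 24 high, origin at the centre of its underside; bystander
- green_tile: green L-shaped test tile, 44 x 46, 62 high, origin at the centre of its underside; bystander
- blue_tile: blue L-shaped test tile, 44 x 46, 62 high, origin at the centre of its underside; bystander
There are look-alikes about, which are no part of the job. There is more than one size of the wash_brush; the one meant has the size given above.

How it is judged (in metres and radians):
On the way, in this order (a step that is already met when the one before it is completed fails the run):
1. a carton has been lifted clear of the table (height (world z) of any of carton_a, carton_b, carton_c above 0.025 m), for 0.2 s.
2. the full carton is home in the bay and the catch has closed behind it (((x of carton_a in the frame of bay_home between -0.007 and 0.007 m and y of carton_a in the frame of bay_home between -0.008 and 0.008 m and z of carton_a in the frame of bay_home between -0.006 and 0.006 m and angle between the x axis of carton_a and the x axis of kit_stand, either way round below 0.12 rad and value of joint catch below 0.05 rad and contact force between carton_a and kit_stand above 2.9 N and linear speed of carton_a below 0.02 m/s) or (x of carton_b in the frame of bay_home between -0.007 and 0.007 m and y of carton_b in the frame of bay_home between -0.008 and 0.008 m and z of carton_b in the frame of bay_home between -0.006 and 0.006 m and angle between the x axis of carton_b and the x axis of kit_stand, either way round below 0.12 rad and value of joint catch below 0.05 rad and contact force between carton_b and kit_stand above 2.9 N and linear speed of carton_b below 0.02 m/s) or (x of carton_c in the frame of bay_home between -0.007 and 0.007 m and y of carton_c in the frame of bay_home between -0.008 and 0.008 m and z of carton_c in the frame of bay_home between -0.006 and 0.006 m and angle between the x axis of carton_c and the x axis of kit_stand, either way round below 0.12 rad and value of joint catch below 0.05 rad and contact force between carton_c and kit_stand above 2.9 N and linear speed of carton_c below 0.02 m/s))), for 0.3 s.
At the end, for the whole second after the job is handed in: Full carton (over 2.9 N on the stand) on the bay floor within 7 mm lengthwise, 8 mm sideways of bay_home, catch under 0.05 rad; the other two upright within 50 mm of their starts; brush in the pocket, bristles up, foot within 27 mm of its centre and 30 mm of its floor; all at rest ((((x of carton_a in the frame of bay_home between -0.007 and 0.007 m and y of carton_a in the frame of bay_home between -0.008 and 0.008 m and z of carton_a in the frame of bay_home between -0.006 and 0.006 m and angle between the x axis of carton_a and the x axis of kit_stand, either way round below 0.12 rad and value of joint catch below 0.05 rad and contact force between carton_a and kit_stand above 2.9 N and linear speed of carton_a below 0.02 m/s) and distance of each of carton_b, carton_c from where it was at the start of the episode below 0.05 m and angle between each of carton_b, carton_c's own z axis and vertical below 0.1 rad and linear speed of each of carton_b, carton_c below 0.02 m/s) or ((x of carton_b in the frame of bay_home between -0.007 and 0.007 m and y of carton_b in the frame of bay_home between -0.008 and 0.008 m and z of carton_b in the frame of bay_home between -0.006 and 0.006 m and angle between the x axis of carton_b and the x axis of kit_stand, either way round below 0.12 rad and value of joint catch below 0.05 rad and contact force between carton_b and kit_stand above 2.9 N and linear speed of carton_b below 0.02 m/s) and distance of each of carton_a, carton_c from where it was at the start of the episode below 0.05 m and angle between each of carton_a, carton_c's own z axis and vertical below 0.1 rad and linear speed of each of carton_a, carton_c below 0.02 m/s) or ((x of carton_c in the frame of bay_home between -0.007 and 0.007 m and y of carton_c in the frame of bay_home between -0.008 and 0.008 m and z of carton_c in the frame of bay_home between -0.006 and 0.006 m and angle between the x axis of carton_c and the x axis of kit_stand, either way round below 0.12 rad and value of joint catch below 0.05 rad and contact force between carton_c and kit_stand above 2.9 N and linear speed of carton_c below 0.02 m/s) and distance of each of carton_a, carton_b from where it was at the start of the episode below 0.05 m and angle between each of carton_a, carton_b's own z axis and vertical below 0.1 rad and linear speed of each of carton_a, carton_b below 0.02 m/s)) and x of brush_foot in the frame of pocket_floor between -0.027 and 0.027 m and y of brush_foot in the frame of pocket_floor between -0.027 and 0.027 m and z of brush_foot in the frame of pocket_floor below 0.03 m and angle between wash_brush's own z axis and vertical below 0.65 rad and linear speed of wash_brush below 0.02 m/s); the robot touches nothing.
It fails at once if a tub has been shifted by more than 30 mm or tipped over (distance of any of plum_tub, ochre_tub, sky_tub from where it was at the start of the episode above 0.03 m or angle between any of plum_tub, ochre_tub, sky_tub's own z axis and vertical above 0.5 rad).
It fails at once if the roll of tape has been shifted by more than 30 mm or tipped over (distance of tape_roll from where it was at the start of the episode above 0.03 m or angle between tape_roll's own z axis and vertical above 0.5 rad).
It fails at once if a test tile has been shifted by more than 30 mm or tipped over (distance of any of green_tile, blue_tile from where it was at the start of the episode above 0.03 m or angle between any of green_tile, blue_tile's own z axis and vertical above 0.5 rad).
It also fails if it takes over 72 s, if anything falls off the work surface, if the arm or the gripper's body presses on something with over 40 N, if the wrist force passes 120 N, or if a joint passes its speed limit or range.

## Working session

There is one attempt and no reset: what is moved stays moved. The work goes in short steps, Python scripts to look and compute and a tool call to move; the robot and the scene stay as the last step left them, time stands still between calls to the robot, and variables do not carry over. Pictures are saved under pics/ and viewed, and the job is handed in when it is done.

Besides the shell and the picture viewer there is one more tool, called after "Request:" as name(argument=value, ...) on one line, values as JSON. send_rows: Moves the arm, as the interface text tells. Its arguments: {"type":"object","properties":{"increments":{"type":"string"}},"required":["increments"]}

```bash
ls; mkdir -p pics
python3 - <<'E'
from plant import state, snapshot
import cv2, json
print(state())
for n in ["scene","top","wrist"]:
    s=snapshot(n); cv2.imwrite(f"pics/{n}0.png",s["image"][:,:,::-1]); print(n,s["camera_matrix"],s["R"],s["t"],s.get("shot"))
E
```

```text
pics
{'time_s': 0.0, 'joint_pos': array([-1.36591041e+00,  2.64752397e-01,  1.60536846e+00,  1.82054018e-05,
        1.27367080e+00, -3.68988941e-02]), 'joint_vel': array([-0.00069617,  0.00029004,  0.00109776,  0.00032982, -0.00159969,
        0.00070039]), 'joint_efforts': array([-9.43124105e-04, -5.15118134e+01, -3.67311215e+01, -1.78331743e-04,
        1.29240294e-02, -1.74841500e-05]), 'ee_pos': array([ 161.47792807, -654.66139309,  229.96550603]), 'ee_rot': array([-1.09635670e-03,  9.92701131e-01,  1.20595418e-01, -8.35723295e-05]), 'ft_force': array([-0.26080341, -0.20522449, -0.18196201]), 'wrist_torque': array([-0.0243889 ,  0.0219172 ,  0.01722741]), 'gripper_width': 85.30433212732092}
scene [[480.54312092   0.         318.04342184]
 [  0.         480.54312092 193.40702472]
 [  0.           0.           1.        ]] [[-0.76484872 -0.64383682 -0.02192227]
 [-0.28588471  0.36972    -0.88406847]
 [ 0.57730093 -0.66991139 -0.46684297]] [ 444.43679207  234.97516442 1236.58038095] 1
top [[418.67936168   0.         318.44026076]
 [  0.         418.67936168 207.90506569]
 [  0.           0.           1.        ]] [[-6.24345880e-02 -9.98049049e-01 -1.32770330e-04]
 [-9.77759666e-01  6.11920387e-02 -2.00603015e-01]
 [ 2.00219773e-01 -1.23947491e-02 -9.79672605e-01]] [  47.62907783  571.41948899 1497.17779552] 2
wrist [[358.337368     0.         321.9653975 ]
 [  0.         358.337368   201.84630912]
 [  0.           0.           1.        ]] [[ 0.23879814 -0.97106372 -0.0032703 ]
 [-0.9175427  -0.22673667  0.32665865]
 [-0.31794786 -0.07500484 -0.94513673]] [-674.64085262  -41.97115134  381.86333954] 3
```

View pics/scene0.png

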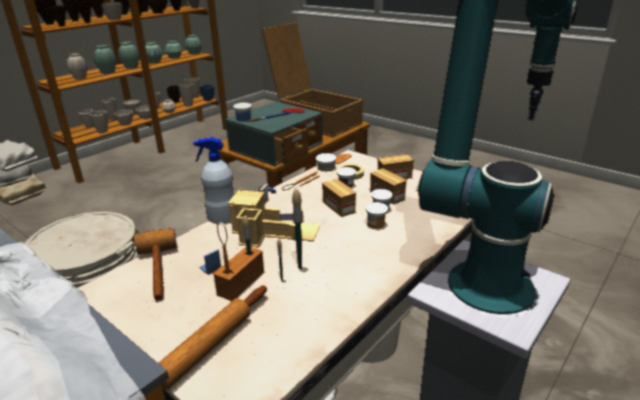

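View pics/top0.png

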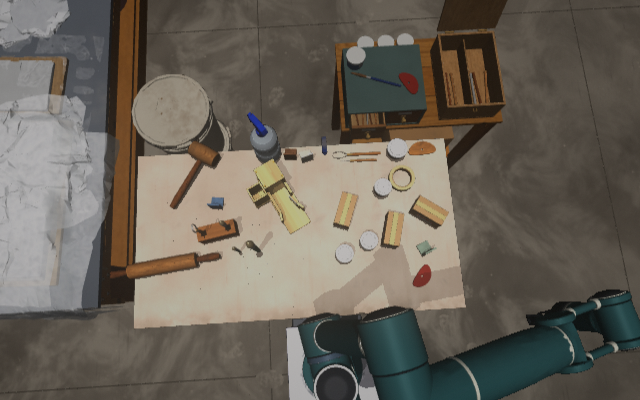

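View pics/wrist0.png

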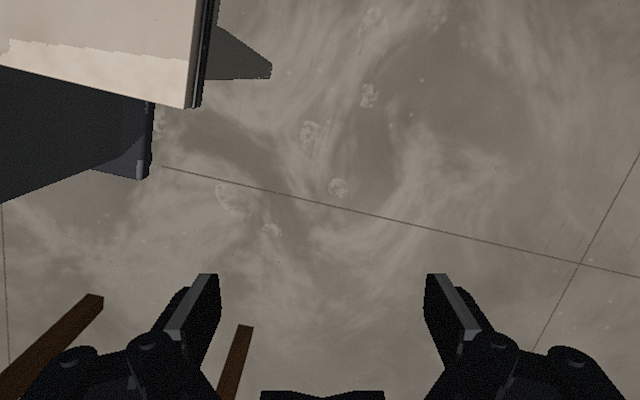

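```bash
cat > h.py <<'E'
from plant import state, snapshot, sign_off, search_frame
import numpy as np, cv2
def proj(s,P):
    P=np.atleast_2d(P); c=P@np.array(s["R"]).T+s["t"]; u=c@np.array(s["camera_matrix"]).T; return u[:,:2]/u[:,2:]
def ray(s,uv,z):
    K=np.array(s["camera_matrix"]);R=np.array(s["R"]);t=np.array(s["t"])
    d=R.T@np.linalg.inv(K)@np.array([uv[0],uv[1],1.]); o=-R.T@t
    return o+d*(z-o[2])/d[2]
def crop(s,x0,y0,x1,y1,f,name):
    im=s["image"][y0:y1,x0:x1,::-1]; im=cv2.resize(im,None,fx=f,fy=f,interpolation=cv2.INTER_CUBIC); cv2.imwrite(f"pics/{name}.png",im)
E
python3 - <<'E'
from h import *
names=["carton_a","kit_stand","bay_mouth","catch","pocket_rim","tool_block","brush_hole","wash_brush","brush_foot","brush_ferrule","plum_tub","ochre_tub","sky_tub","tape_roll","green_tile","blue_tile"]
sh={n:snapshot(n) for n in ["scene","top"]}
for n in names:
  for v,s in sh.items():
    try:
      r=search_frame(s,n)
      for d in r[:5]: print(n,v,np.round(d["point"]),round(d["p"],2),np.round(proj(s,d["point"])[0]))
    except Exception as e: print(n,v,e)
crop(sh["top"],130,130,330,290,4,"topL"); crop(sh["top"],310,130,470,290,4,"topR"); crop(sh["scene"],180,130,420,310,3,"scn")
E
```

```text
carton_a scene [ 454. -238.   62.] 0.87 [391. 182.]
carton_a scene [ 515. -386.   63.] 0.83 [399. 163.]
carton_a scene [534. -67.  52.] 0.71 [342. 197.]
carton_a top [ 474. -247.   77.] 0.95 [391. 229.]
carton_a top [ 532. -389.   77.] 0.85 [428. 211.]
kit_stand scene [630. 189.  45.] 0.88 [265. 221.]
kit_stand top [638. 158.   8.] 0.64 [280. 196.]
bay_mouth scene [629. 185.  46.] 0.88 [266. 221.]
bay_mouth scene [ 630. -222.   46.] 0.27 [347. 174.]
bay_mouth top [640. 163.   5.] 0.76 [278. 196.]
catch scene [631. 187.  47.] 0.62 [265. 220.]
catch scene [613. 106.  35.] 0.51 [288. 215.]
pocket_rim scene [624. 188.  47.] 0.78 [267. 222.]
pocket_rim scene [ 455. -237.   60.] 0.35 [391. 183.]
pocket_rim top [641. 161.   6.] 0.85 [279. 196.]
tool_block scene [496. 421.  60.] 0.56 [236. 271.]
tool_block top [507. 394.  68.] 0.77 [215. 231.]
brush_hole scene [494. 420.  55.] 0.85 [237. 272.]
brush_hole scene [605. 410.  31.] 0.63 [213. 262.]
brush_hole scene [512. 353. 131.] 0.15 [249. 234.]
brush_hole top [506. 395.  70.] 0.64 [215. 232.]
brush_hole top [638. 162.   9.] 0.42 [279. 196.]
w
[... 1071 characters left out ...]
tub scene [518. 353. 131.] 0.66 [248. 233.]
sky_tub scene [ 432. -154.   56.] 0.6 [383. 195.]
sky_tub top [ 444. -161.   54.] 0.5 [368. 240.]
tape_roll scene [ 673. -331.   21.] 0.5 [355. 168.]
tape_roll scene [ 625. -222.   48.] 0.43 [348. 174.]
tape_roll scene [ 456. -237.   61.] 0.37 [391. 183.]
tape_roll top [ 684. -315.   23.] 0.79 [401. 176.]
tape_roll top [554. -78.  77.] 0.21 [343. 210.]
green_tile scene [634. 187.  42.] 0.45 [265. 222.]
green_tile top [ 407. -377.    8.] 0.54 [424. 248.]
blue_tile scene [609. 406.  29.] 0.84 [213. 262.]
blue_tile scene [ 514. -386.   63.] 0.16 [399. 163.]
blue_tile top [627. 404.   7.] 0.66 [216. 203.]
blue_tile top [640. 165.   3.] 0.55 [278. 196.]
```

View pics/topL.png

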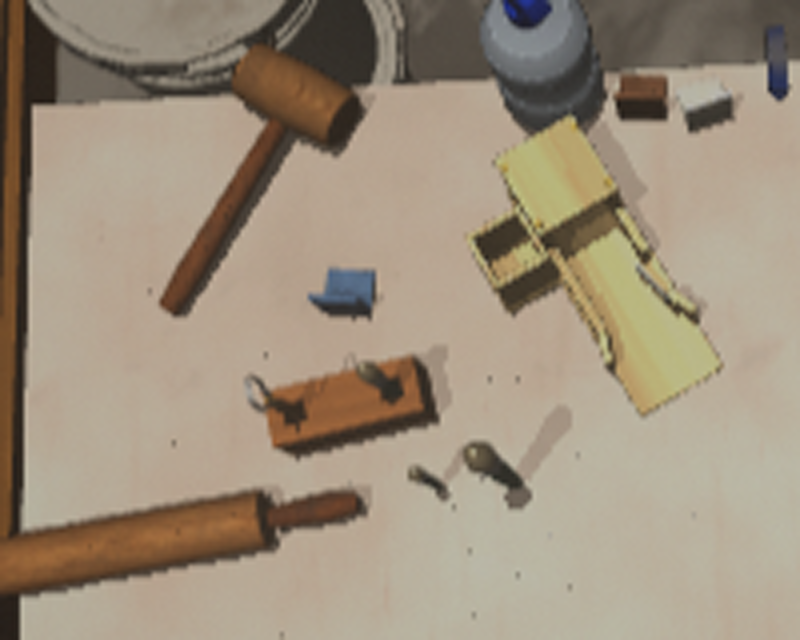

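View pics/topR.png

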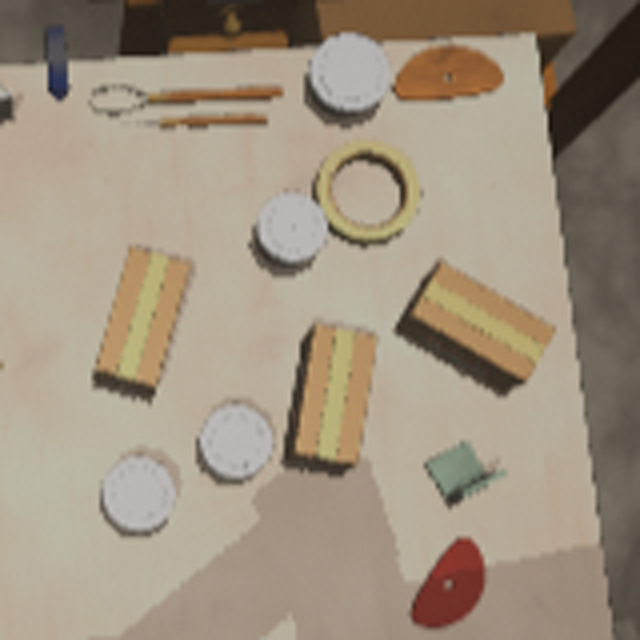

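View pics/scn.png

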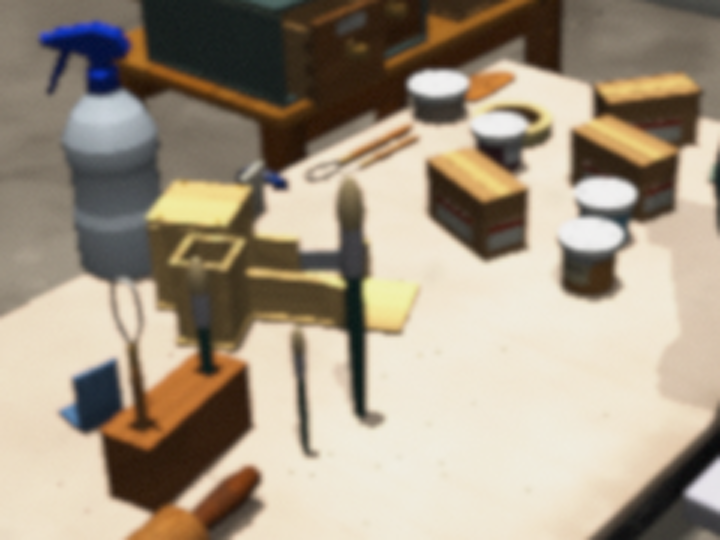

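```bash
cat > fit.py <<'E'
from h import *
from scipy.optimize import least_squares
def fit(obs,x0):
    # obs: list of (shot, uv Nx2, model Nx3)
    def T(p,M): c,s_=np.cos(p[2]),np.sin(p[2]); M=np.array(M,float); return np.c_[p[0]+c*M[:,0]-s_*M[:,1],p[1]+s_*M[:,0]+c*M[:,1],M[:,2]]
    f=lambda p: np.concatenate([(proj(s,T(p,M))-np.array(uv)).ravel() for s,uv,M in obs])
    r=least_squares(f,x0,x_scale=[10,10,.1]); return r.x, r.fun
E
python3 - <<'E'
from fit import *
t=snapshot("top"); 
zl=lambda a:(np.array(a,float)+.5)/4+[130,130]-.5
zr=lambda a:(np.array(a,float)+.5)/4+[310,130]-.5
uv=zl([(645,414),(722,366),(497,162),(572,117),(620,193),(548,243)])
M=[(-185,46,8),(-185,-46,8),(75,42,108),(75,-42,108),(-10,-42,108),(-10,42,108)]
p,e=fit([(t,uv,M)],[640,160,.5]); print("stand",p,np.round(e.reshape(-1,2),1))
for n,q,x0 in [("L",[(130,246),(191,262),(156,388),(97,374)],[550,-80,0]),("M",[(313,323),(376,330),(357,465),(294,458)],[474,-247,-.1]),("R",[(440,261),(553,326),(523,382),(411,320)],[530,-390,-1])]:
    M=[(60,29,75),(60,-29,75),(-60,-29,75),(-60,29,75)] if n!="R" else [(60,29,75),(-60,29,75),(-60,-29,75),(60,-29,75)]
    if n=="R": M=[(-60,29,75),(-60,-29,75),(60,-29,75),(60,29,75)]; M=[(60,29,75),(60,-29,75),(-60,-29,75),(-60,29,75)]; q=[q[3],q[0],q[1],q[2]]; x0[2]=1.
    p,e=fit([(t,zr(q),M)],x0); print(n,p,np.round(e.reshape(-1,2),1))
for n in ["(497,162)"]: pass
print("hole", ray(t,zl([(393,393)])[0],70), "block corners",[np.round(ray(t,zl([a])[0],70)) for a in [(268,403),(413,355),(432,402),(276,448)]])
E
```

```text
stand [6.72590864e+02 1.69087970e+02 4.96159189e-01] [[ 0.1  1.2]
 [ 1.5  0.5]
 [-0.6  0.1]
 [ 0.4 -0.3]
 [ 0.3 -0.4]
 [-1.5 -1.1]]
L [ 5.59904012e+02 -8.69185910e+01 -3.27971306e-01] [[-0.1  0.4]
 [-0.2  0.4]
 [ 0.5 -0.1]
 [-0.2 -0.7]]
M [ 4.78272741e+02 -2.55289678e+02 -2.23958155e-01] [[-0.3  0.4]
 [-0.3  1.1]
 [ 0.4 -0.3]
 [ 0.2 -1.2]]
R [ 535.89619437 -395.91691175    0.97909591] [[-0.5 -0.9]
 [-0.5  0.6]
 [ 0.3  0.4]
 [ 0.7 -0.1]]
hole [517.20803151 346.49843366  70.        ] block corners [array([515., 460.,  70.]), array([551., 328.,  70.]), array([507., 311.,  70.]), array([473., 453.,  70.])]
```

```bash
cat > mv.py <<'E'
import sys
from h import *
from scipy.spatial.transform import Rotation as Ro
def plan(x,y,z,psi):
    s=state(); q=s["ee_rot"]; R0=Ro.from_quat([q[1],q[2],q[3],q[0]])
    c,sn=np.cos(psi),np.sin(psi)
    R1=Ro.from_matrix(np.array([[c,sn,0],[sn,-c,0],[0,0,-1]]))
    d=R0.inv().apply(np.array([x,y,z])-s["ee_pos"]); rv=(R0.inv()*R1).as_rotvec()
    print("t",round(s["time_s"],2),"pos",np.round(s["ee_pos"],1),"shift",np.round(d,1),"turn",np.round(rv,3),"rows>=",round(max(np.linalg.norm(d)/41.7,np.degrees(np.linalg.norm(rv))/7.16),1))
if __name__=="__main__": plan(*map(float,sys.argv[1:5]))
E
python3 mv.py 536 -396 230 0.979
```

```text
t 1.9 pos [ 161.6 -655.4  231.3] shift [ 425.6 -162.2    1.3] turn [ 0.    -0.    -0.737] rows>= 10.9
```

Request:
send_rows(increments="1 426 -162 1 0 0 -0.737;1 426 -162 1 0 0 -0.737;1 426 -162 1 0 0 -0.737;1 426 -162 1 0 0 -0.737;1 426 -162 1 0 0 -0.737;1 426 -162 1 0 0 -0.737;1 426 -162 1 0 0 -0.737;1 426 -162 1 0 0 -0.737;1 426 -162 1 0 0 -0.737;1 426 -162 1 0 0 -0.737;1 426 -162 1 0 0 -0.737;1 426 -162 1 0 0 -0.737;1 426 -162 1 0 0 -0.737;1 426 -162 1 0 0 -0.737")

```text
time_s: 3.07
ee_pos: [536.2, -396.1, 230.1]
ee_rot: [-0.0, 0.882, 0.471, -0.0]
ft_force: [-0.1, -0.0, 0.4]
gripper_width: 85.7
```

```bash
cat > chk.py <<'E'
import sys
from h import *
# overlay carton model x y yaw on wrist
s=snapshot("wrist"); name=sys.argv[1]
im=s["image"][:,:,::-1].copy()
cv2.imwrite(f"pics/{name}_raw.png",im)
for a in sys.argv[2:]:
    x,y,w=map(float,a.split(","))
    c,sn=np.cos(w),np.sin(w)
    for z,col in [(75,(0,255,0)),(0,(255,0,0))]:
        P=np.array([[x+c*a-sn*b,y+sn*a+c*b,z] for a,b in [(60,29),(60,-29),(-60,-29),(-60,29)]])
        cv2.polylines(im,[np.round(proj(s,P)).astype(int)],True,col,1)
cv2.imwrite(f"pics/{name}.png",im)
import pickle; pickle.dump(s,open(f"pics/{name}.pkl","wb"))
st=state(); print(st["time_s"],st["ee_pos"],st["ft_force"])
E
python3 chk.py w1 535.9,-395.9,.979
```

```text
3.1167 [ 535.6538677  -396.60703176  230.13351097] [-0.3605957   0.45767836 -0.22433384]
```

View pics/w1.png

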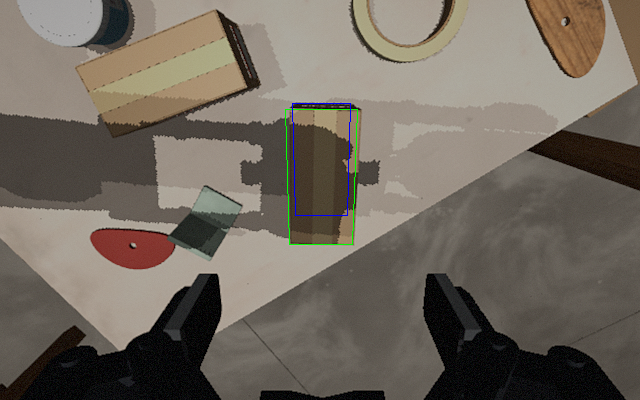

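Request:
send_rows(increments="1 0 0 100 0 0 0;1 0 0 200 0 0 0;1 0 0 204 0 0 0;1 0 0 204 0 0 0;1 0 0 204 0 0 0;1 0 0 204 0 0 0;1 0 0 204 0 0 0;-1 0 0 204 0 0 0;-1 0 0 204 0 0 0;-1 0 0 204 0 0 0;-1 0 0 204 0 0 0;-1 0 0 204 0 0 0;-1 0 0 204 0 0 0")

```text
time_s: 4.2
ee_pos: [539.0, -398.5, 30.9]
ee_rot: [0.004, 0.883, 0.47, 0.001]
ft_force: [-0.7, -1.7, 6.3]
gripper_width: 57.2
```

```bash
python3 -c "
from h import *
s=state();print(s['time_s'],s['ee_pos'],s['ft_force'],s['wrist_torque'],s['gripper_width'])"
```

```text
4.2 [ 539.01891935 -398.52011901   30.87938838] [-0.65112117 -1.70454527  6.34199761] [-0.04309573  0.17183238 -0.08088186] 57.21455290430651
```

Request:
send_rows(increments="-1 0 0 -20 0 0 0;-1 0 0 -40 0 0 0;-1 0 0 -45 0 0 0;-1 0 0 -45 0 0 0;-1 0 0 -45 0 0 0;-1 0 0 -45 0 0 0;-1 0 0 -45 0 0 0;-1 0 0 -45 0 0 0")

```text
time_s: 4.87
ee_pos: [535.6, -395.4, 69.8]
ee_rot: [-0.001, 0.883, 0.47, -0.0]
ft_force: [-0.6, 0.1, -1.5]
gripper_width: 57.6
```

```bash
cat > st.py <<'E'
from h import *
s=state();print(s['time_s'],s['ee_pos'],s['ft_force'],s['wrist_torque'],s['gripper_width'])
E
python3 st.py
```

```text
4.8667 [ 535.6158013  -395.38677861   69.76010148] [-0.58089475  0.06578602 -1.53588431] [-0.00888074 -0.00688774 -0.03942357] 57.60995790463752
```

Request:
send_rows(increments="-1 0 0 25 0 0 0;-1 0 0 40 0 0 0;-1 0 0 40 0 0 0;-1 0 0 40 0 0 0;-1 0 0 40 0 0 0;1 0 0 40 0 0 0;1 0 0 40 0 0 0;1 0 0 40 0 0 0;1 0 0 40 0 0 0;1 0 0 40 0 0 0;1 0 0 0 0 0 0;1 0 0 -80 0 0 0;1 0 0 -140 0 0 0;1 0 0 -140 0 0 0;1 0 0 -140 0 0 0;1 0 0 -140 0 0 0")

```text
time_s: 6.2
ee_pos: [539.6, -398.6, 219.4]
ee_rot: [0.006, 0.883, 0.47, 0.003]
ft_force: [-0.5, -0.7, 1.0]
gripper_width: 85.5
```

```bash
python3 mv.py 478 -255 210 -0.224; python3 chk.py w2 535.9,-395.9,.979 478,-255,-.224
```

```text
t 6.2 pos [ 539.6 -398.6  219.4] shift [  84.8 -131.3    7.6] turn [ 0.012 -0.007  1.203] rows>= 9.6
6.25 [ 538.16750164 -397.44512978  215.68925   ] [-0.32094124 -0.49875511 -0.61721729]
```

View pics/w2.png

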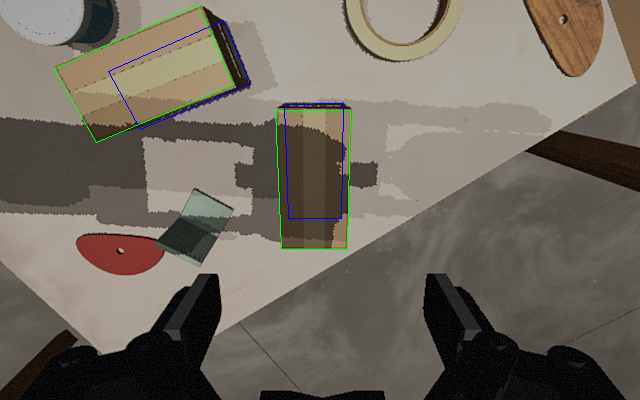

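Request:
send_rows(increments="1 85 -127 0 0 0 1.203;1 85 -127 0 0 0 1.203;1 85 -127 0 0 0 1.203;1 85 -127 0 0 0 1.203;1 85 -127 0 0 0 1.203;1 85 -127 0 0 0 1.203;1 85 -127 0 0 0 1.203;1 85 -127 0 0 0 1.203;1 85 -127 0 0 0 1.203;1 85 -127 0 0 0 1.203;1 85 -127 0 0 0 1.203;1 85 -127 0 0 0 1.203;1 85 -127 0 0 0 1.203")

```text
time_s: 7.33
ee_pos: [477.8, -254.3, 210.0]
ee_rot: [-0.0, 0.994, -0.111, -0.001]
ft_force: [-0.4, -0.3, 0.5]
gripper_width: 85.3
```

```bash
python3 mv.py 478 -255 28 -0.224; python3 chk.py w3 478,-255,-.224
```

```text
t 7.33 pos [ 477.8 -254.3  210. ] shift [  0.7   0.8 182. ] turn [-0.001  0.002  0.002] rows>= 4.4
7.3833 [ 478.01380197 -254.38123728  210.32125799] [-0.03105246 -0.14221998 -0.00250904]
```

View pics/w3.png

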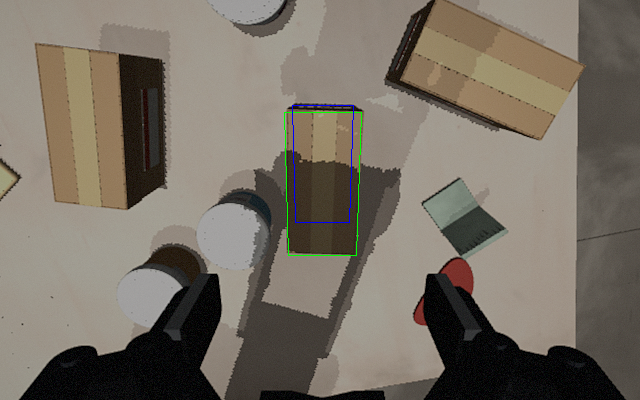

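Request:
send_rows(increments="1 4 0 100 0 0 0;1 4 0 180 0 0 0;1 4 0 180 0 0 0;1 4 0 180 0 0 0;1 4 0 180 0 0 0;1 4 0 180 0 0 0;1 4 0 180 0 0 0;-1 4 0 180 0 0 0;-1 4 0 180 0 0 0;-1 4 0 180 0 0 0;-1 4 0 180 0 0 0;-1 4 0 180 0 0 0;-1 4 0 160 0 0 0;-1 4 0 140 0 0 0;-1 4 0 135 0 0 0;-1 4 0 135 0 0 0;-1 4 0 135 0 0 0;-1 4 0 135 0 0 0;-1 4 0 135 0 0 0;-1 4 0 135 0 0 0")

```text
time_s: 9.05
ee_pos: [481.4, -255.0, 74.9]
ee_rot: [-0.001, 0.994, -0.112, -0.001]
ft_force: [1.2, 0.1, -4.5]
gripper_width: 57.7
```

```bash
python3 st.py
```

```text
9.05 [ 481.38469212 -254.99655133   74.88383985] [ 1.20881009  0.0611462  -4.45017858] [ 0.01249802 -0.06328699 -0.01293467] 57.74643181517475
```

```bash
python3 mv.py 532 93 180 0.496
```

```text
t 9.05 pos [ 481.4 -255.    74.9] shift [ -28.3 -350.6 -104.8] turn [-0.002  0.002 -0.72 ] rows>= 8.8
```

Request:
send_rows(increments="-1 0 0 -40 0 0 0;-1 0 0 -80 0 0 0;-1 0 0 -105 0 0 0;-1 0 -30 -105 0 0 -0.06;-1 -5 -65 -105 0 0 -0.12;-1 -9 -100 -105 0 0 -0.2;-1 -12 -140 -105 0 0 -0.28;-1 -15 -180 -105 0 0 -0.36;-1 -18 -220 -105 0 0 -0.45;-1 -21 -260 -105 0 0 -0.54;-1 -24 -300 -105 0 0 -0.63;-1 -27 -335 -105 0 0 -0.7;-1 -28 -350 -105 0 0 -0.72;-1 -28 -350 -105 0 0 -0.72;-1 -28 -350 -105 0 0 -0.72;-1 -28 -350 -105 0 0 -0.72")

```text
time_s: 10.38
ee_pos: [532.3, 91.4, 180.5]
ee_rot: [0.0, 0.969, 0.245, -0.001]
ft_force: [0.3, -1.1, -4.9]
gripper_width: 57.4
```

```bash
cat > chk2.py <<'E'
import sys,pickle
from h import *
# usage: name x y yaw [carton x y z yaw in stand? none]
name=sys.argv[1]; p=list(map(float,sys.argv[2:5]))
c,sn=np.cos(p[2]),np.sin(p[2])
W=lambda M:np.array([[p[0]+c*a-sn*b,p[1]+sn*a+c*b,z] for a,b,z in M])
polys=[([(-185,46,8),(-185,-46,8),(75,-46,8),(75,46,8)],(255,0,0)),([(75,42,108),(75,-42,108),(-10,-42,108),(-10,42,108)],(0,255,0)),([(-100,32,62),(-133,42.5,62)],(0,0,255)),([(-100,-32,62),(-133,-42.5,62)],(0,0,255)),([(-100,32,62),(-10,32,62)],(0,0,255)),([(-100,-32,62),(-10,-32,62)],(0,0,255))]
for n in ["top","wrist","scene"]:
    s=snapshot(n); im=s["image"][:,:,::-1].copy(); cv2.imwrite(f"pics/{name}_{n}_raw.png",im); pickle.dump(s,open(f"pics/{name}_{n}.pkl","wb"))
    for M,col in polys: cv2.polylines(im,[np.round(proj(s,W(M))*8).astype(int)],len(M)>2,col,1,cv2.LINE_AA,3)
    cv2.imwrite(f"pics/{name}_{n}.png",im)
    b={"top":(220,140,360,260,5),"scene":(200,160,380,300,4)}.get(n)
    if b: 
        for suf,src in (("",im),("r",s["image"][:,:,::-1])): cv2.imwrite(f"pics/{name}_{n}_z{suf}.png",cv2.resize(src[b[1]:b[3],b[0]:b[2]],None,fx=b[4],fy=b[4],interpolation=cv2.INTER_CUBIC))
print(state()["time_s"],state()["ee_pos"],state()["ft_force"])
E
python3 chk2.py a 672.6 169.1 .496
```

```text
10.5333 [532.64995866  90.71053785 180.95410626] [ 0.02134264 -0.05212117 -5.05464567]
```

View pics/a_wrist.png

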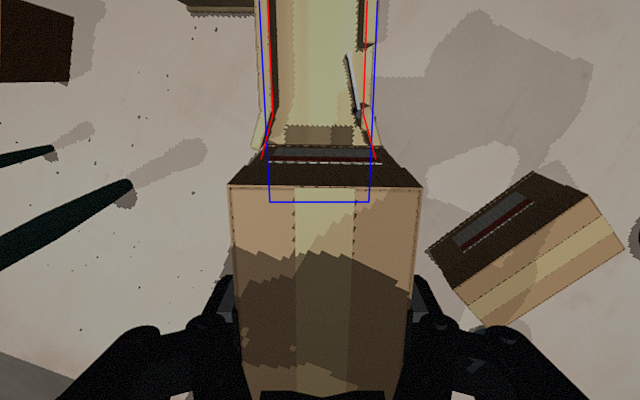

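View pics/a_top_z.png

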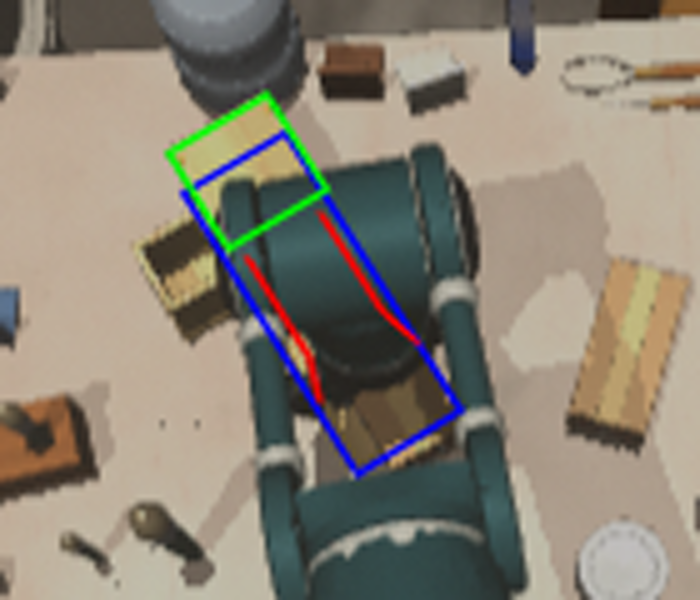

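View pics/a_scene_z.png

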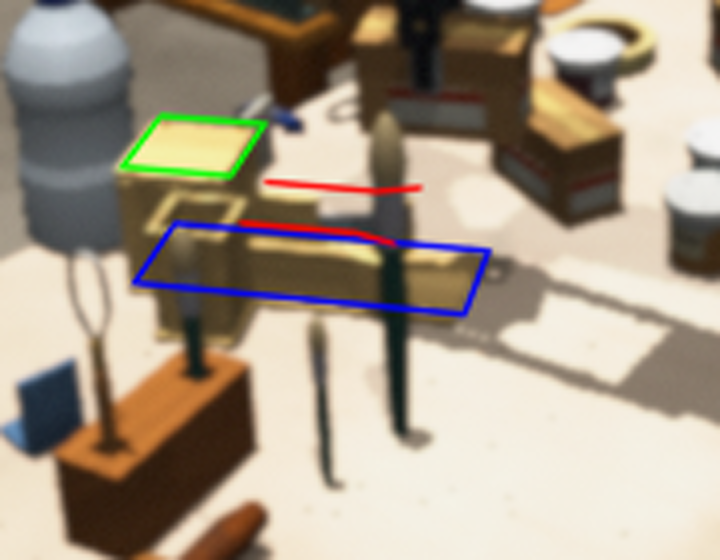

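Run:
```python
import cv2
for n in ["a_wrist","a_wrist_raw"]:
    im=cv2.imread(f"pics/{n}.png")[0:200,220:420]; cv2.imwrite(f"pics/{n}_z.png",cv2.resize(im,None,fx=3,fy=3,interpolation=cv2.INTER_CUBIC))
a=cv2.hconcat([cv2.imread("pics/a_wrist_z.png")[:, :400],cv2.imread("pics/a_wrist_raw_z.png")[:, :400]])
```

```text
(no output)
```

View pics/a_wrist_raw_z.png

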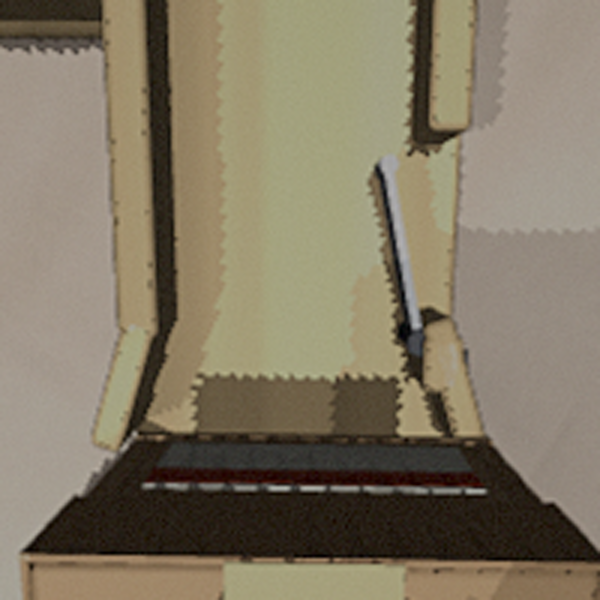

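View pics/a_wrist_z.png

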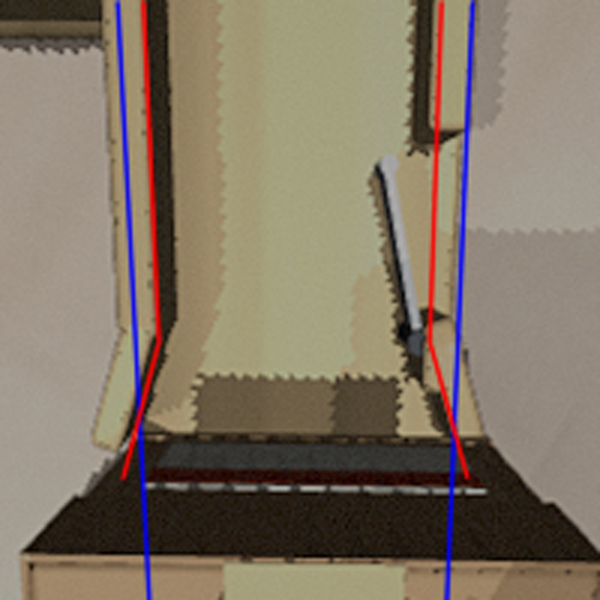

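Run:
```python
import pickle
from fit import *
s=pickle.load(open("pics/a_wrist.pkl","rb"))
uv=np.array([(155,330),(117,450),(95,445),(122,330)])/3.+[220,0]
ul=np.array([(145,2),(103,2),(433,2),(473,2),(433,125),(467,130)])/3.+[220,0]
for H in (54,62):
    M=np.array([(-100,32,H),(-133,42.5,H),(-133,51,H),(-100,42,H)],float)
    L=[32,42,-32,-42,-32,-42]
    def W(p,M):
        c,sn=np.cos(p[2]),np.sin(p[2]); return np.c_[p[0]+c*M[:,0]-sn*M[:,1],p[1]+sn*M[:,0]+c*M[:,1],M[:,2]]
    def f(p):
        e=(proj(s,W(p,M))-uv).ravel()
        l=[]
        for y,(u,v) in zip(L,ul):
            X=ray(s,(u,v),H); d=X[:2]-p[:2]; l.append((-np.sin(p[2])*d[0]+np.cos(p[2])*d[1]-y)*.8)
        return np.r_[e,l]
    r=least_squares(f,[672,169,.496],x_scale=[10,10,.1]); print(H,r.x,np.round(r.fun,1),r.cost)
    r.x
    X=ray(s,np.array([385,160])/3+[220,0],H); d=X[:2]-r.x[:2]; c,sn=np.cos(r.x[2]),np.sin(r.x[2]); print("leaf tip",c*d[0]+sn*d[1],-sn*d[0]+c*d[1])
# carton top-front edge in wrist
e=np.array([(24,552),(600,560)])/3.+[220,0]; print(e)
st=state(); print(st["ee_pos"],st["ee_rot"])
```

```text
54 [6.75518099e+02 1.70921729e+02 4.91107688e-01] [ 1.1 -2.7  1.8  2.2 -2.1  3.8 -1.6 -2.7  0.1 -0.5  0.2  1.1 -0.6  1.1] 24.25277106275738
leaf tip -63.490240717823994 -21.974914237163322
62 [6.76711399e+02 1.72291469e+02 5.07141359e-01] [ 0.9 -3.5  2.   2.9 -2.2  4.7 -2.2 -3.4 -0.9 -1.6  0.8  1.9  0.3  2.2] 41.20987550372493
leaf tip -66.00720123941049 -21.02756533650643
[[228.         184.        ]
 [420.         186.66666667]]
[532.64995866  90.71053785 180.95410626] [ 1.01665821e-04  9.69646624e-01  2.44510289e-01 -3.65766757e-04]
```

```bash
python3 - <<'E'
import pickle
from fit import *
from scipy.optimize import brentq
s=pickle.load(open("pics/a_wrist.pkl","rb"))
for a,b in [((265,145.7),(383.3,145.7)),((228,184),(420.5,186))]:
    f=lambda z:np.linalg.norm(ray(s,a,z)-ray(s,b,z))-58
    z=brentq(f,-50,300); print(z,(ray(s,a,z)+ray(s,b,z))/2, state()["ee_pos"])
E
python3 mv.py 535.3 95.5 60 .493
```

```text
147.85999141035776 [579.99105691 114.21251375 147.85999141] [532.64995866  90.71053785 180.95410626]
219.20536449121252 [580.72329501 114.94823276 219.20536449] [532.64995866  90.71053785 180.95410626]
t 10.53 pos [532.6  90.7 181. ] shift [  4.7  -3.  121. ] turn [0.    0.001 0.001] rows>= 2.9
```

Request:
send_rows(increments="-1 5 -3 0 0 0 0;-1 5 -3 40 0 0 0;-1 5 -3 80 0 0 0;-1 5 -3 110 0 0 0;-1 5 -3 125 0 0 0;-1 5 -3 130 0 0 0;-1 5 -3 134 0 0 0;-1 5 -3 137 0 0 0;-1 5 -3 137 0 0 0;-1 5 -3 137 0 0 0")

```text
time_s: 11.37
ee_pos: [537.0, 97.1, 45.7]
ee_rot: [0.0, 0.969, 0.245, 0.001]
ft_force: [-1.1, 0.4, -4.9]
gripper_width: 57.4
```

```bash
python3 st.py; python3 chk2.py b 674.5 170.3 .493
```

```text
11.3667 [537.02555835  97.11521814  45.68557236] [-1.09387001  0.35175699 -4.90484828] [0.11408092 0.13163704 0.02169322] 57.413270905564325
11.5167 [536.96230727  97.12394282  45.5792887 ] [-0.60826753 -0.16474436 -4.16538155]
```

View pics/b_wrist.png

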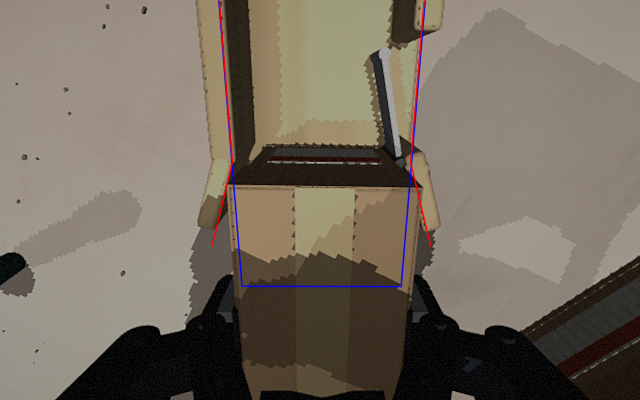

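View pics/b_scene_zr.png

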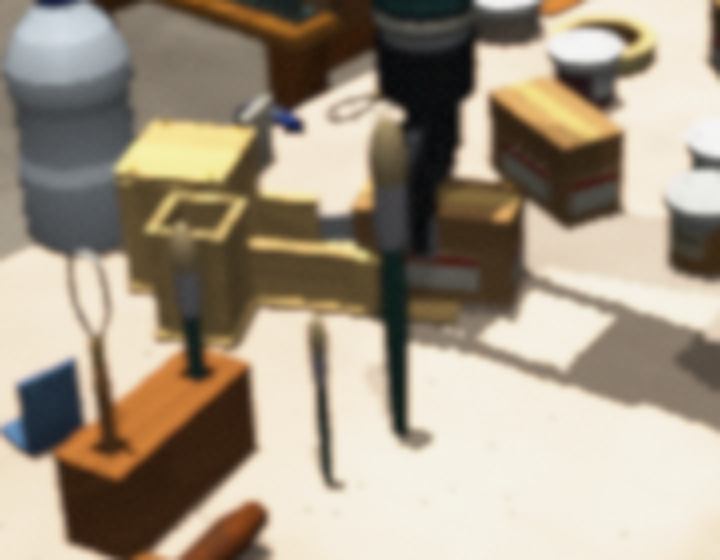

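Request:
send_rows(increments="-1 0 0 2 0 0 0;-1 0 0 3 0 0 0;-1 0 0 4 0 0 0;-1 0 0 4 0 0 0;-1 0 0 4 0 0 0")

```text
time_s: 11.93
ee_pos: [536.8, 97.0, 42.6]
ee_rot: [0.0, 0.969, 0.245, 0.001]
ft_force: [-5.1, -0.8, 9.3]
gripper_width: 57.2
```

```bash
python3 st.py
```

```text
11.9333 [536.83139013  96.9871657   42.5900315 ] [-5.10641469 -0.79161277  9.31861061] [0.30855098 0.72409658 0.0772992 ] 57.15056120460771
```

Request:
send_rows(increments="-1 0 0 -1 0 0 0;1 0 0 -1 0 0 0;1 0 0 -1 0 0 0;1 0 0 -1 0 0 0;1 0 0 -1 0 0 0;1 0 0 -20 0 0 0;1 0 0 -60 0 0 0;1 0 0 -90 0 0 0;1 -30 0 -90 0 0 0;0 -60 0 -90 0 0 0;-1 -94 0 -90 0 0 0;-1 -94 0 -90 0 0 0;-1 -94 0 -90 0 0 0;-1 -94 0 -90 0 0 0")

```text
time_s: 13.1
ee_pos: [454.0, 52.3, 130.7]
ee_rot: [0.0, 0.969, 0.245, 0.001]
ft_force: [-0.5, 0.5, 0.7]
gripper_width: 25.5
```

```bash
python3 st.py; python3 chk2.py c 674.5 170.3 .493;python3 mv.py 454.2 52 32 .493
```

```text
13.1 [453.95506064  52.25252259 130.6989652 ] [-0.52131901  0.52109246  0.70029564] [ 0.0388741  -0.0302168  -0.01448107] 25.546543810036127
13.25 [454.54570173  52.56690706 130.67637808] [ 0.43306526 -0.42151271  0.48904293]
t 13.25 pos [454.5  52.6 130.7] shift [-0.7  0.3 98.7] turn [ 0.    -0.001  0.003] rows>= 2.4
```

View pics/c_wrist.png

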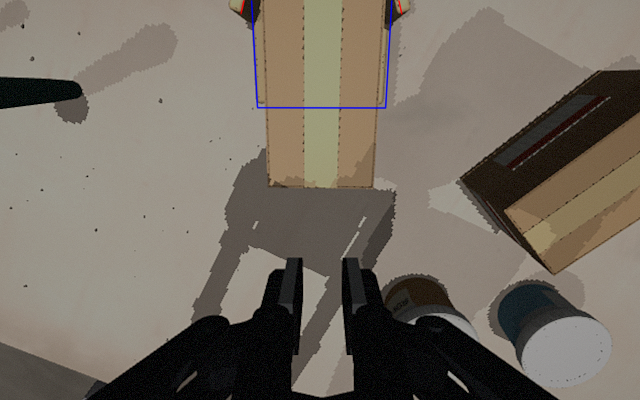

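Run:
```python
import pickle
from h import *
s=pickle.load(open("pics/c_wrist.pkl","rb"))
c,sn=np.cos(.493),np.sin(.493)
for uv in [(268,187),(373.5,187)]:
    X=ray(s,uv,83); d=X[:2]-[674.5,170.3]; print(X,c*d[0]+sn*d[1],-sn*d[0]+c*d[1])
```

```text
[464.85936519  90.79798623  83.        ] -222.3019806000404 29.182107142972967
[492.61487522  39.39199431  83.        ] -222.1806327481199 -29.238177157361093
```

Request:
send_rows(increments="-1 -2 0 40 0 0 0;-1 -2 0 80 0 0 0;-1 -2 0 98 0 0 0;-1 -2 0 98 0 0 0;-1 -2 0 98 0 0 0;-1 -2 0 98 0 0 0")

```text
time_s: 13.75
ee_pos: [453.3, 51.6, 33.5]
ee_rot: [0.0, 0.969, 0.246, 0.001]
ft_force: [0.7, 1.0, -0.2]
gripper_width: -0.3
```

```bash
python3 st.py; python3 mv.py 608.4 134.8 34 .493
```

```text
13.75 [453.31047187  51.57542262  33.50597507] [ 0.70686912  0.96704404 -0.1605452 ] [ 0.00895545 -0.03394272 -0.00148891] -0.2786093231619814
t 13.75 pos [453.3  51.6  33.5] shift [176.    0.6  -0.2] turn [ 0.001 -0.002  0.003] rows>= 4.2
```

Request:
send_rows(increments="-1 10 0 0 0 0 0;-1 18 0 0 0 0 0;-1 25 0 0 0 0 0;-1 33 0 0 0 0 0;-1 41 0 0 0 0 0;-1 50 0 0 0 0 0;-1 59 0 0 0 0 0;-1 68 0 0 0 0 0;-1 77 0 0 0 0 0;-1 86 0 0 0 0 0;-1 95 0 0 0 0 0;-1 104 0 0 0 0 0;-1 113 0 0 0 0 0;-1 122 0 0 0 0 0;-1 131 0 0 0 0 0;-1 140 0 0 0 0 0;-1 148 0 0 0 0 0;-1 156 0 0 0 0 0;-1 162 0 0 0 0 0;-1 162 0 0 0 0 0")

```text
time_s: 15.42
ee_pos: [596.1, 129.1, 32.8]
ee_rot: [0.0, 0.969, 0.245, 0.001]
ft_force: [-0.5, 0.4, -0.6]
gripper_width: -0.1
```

```bash
python3 st.py; python3 chk2.py d 674.5 170.3 .493
```

```text
15.4167 [596.09096081 129.06041641  32.79334406] [-0.47409028  0.36849327 -0.56858745] [-0.02828845 -0.02625511 -0.05232748] -0.11951003227327112
15.5667 [595.1378342  128.52907905  32.91145462] [0.22215769 0.36846928 0.21067822]
```

View pics/d_wrist.png

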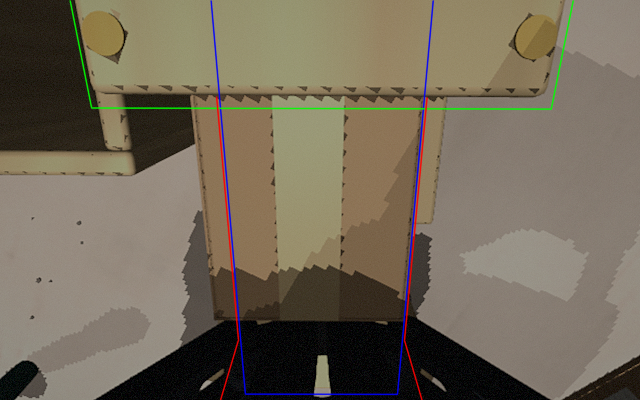

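Run:
```python
import pickle
from h import *
s=pickle.load(open("pics/d_wrist.pkl","rb"))
c,sn=np.cos(.493),np.sin(.493)
for uv,z in [((320,92),108),((320,96),100),((215,319.5),83),((405,320),83),((100,152),95),((133,176),95),((133,152),95)]:
    X=ray(s,uv,z); d=X[:2]-[674.5,170.3]; print(uv,z,X,c*d[0]+sn*d[1],-sn*d[0]+c*d[1])
st=state(); d=st["ee_pos"][:2]-[674.5,170.3]; print("tcp",c*d[0]+sn*d[1],-sn*d[0]+c*d[1])
crop(s,60,60,220,200,4,"d_z")
```

```text
(320, 92) 108 [668.06924283 167.06973807 108.        ] -7.193751926680042 0.1978966773251134
(320, 96) 100 [667.14218071 166.61655635 100.        ] -8.224894384319427 0.23743258878546625
(215, 319.5) 83 [593.06178038 163.50091161  83.        ] -74.95812290109517 32.552895868152405
(405, 320) 83 [620.66074804 112.02111908  83.        ] -75.0096035515739 -25.858313711677887
(100, 152) 95 [632.51353592 204.63252773  95.        ] -20.738008849413923 50.11507373249894
(133, 176) 95 [630.67725046 196.22841823  95.        ] -26.333043273145954 43.58081092270518
(133, 152) 95 [636.06828446 198.05304112  95.        ] -20.720449035283913 42.63673348562328
tcp -89.68043771564697 0.7630780182004955
```

View pics/d_z.png

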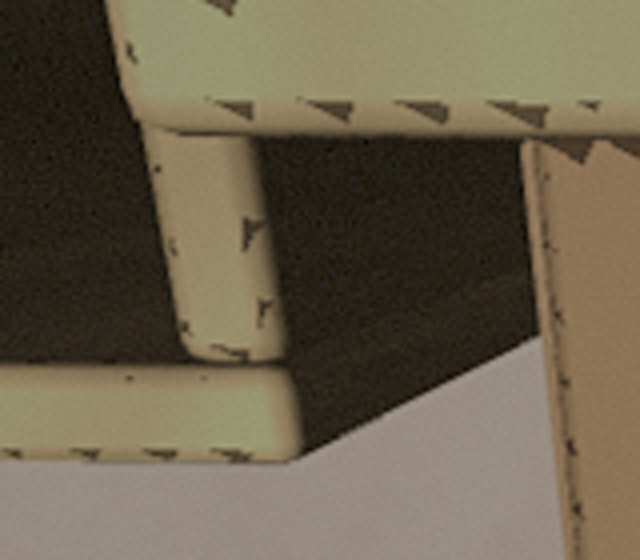

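Request:
send_rows(increments="-1 4 0 0 0 0 0;-1 7 0 0 0 0 0;-1 10 0 0 0 0 0;-1 13 0 0 0 0 0;-1 15 0 0 0 0 0;-1 17 0 0 0 0 0;-1 17 0 0 0 0 0")

```text
time_s: 16.15
ee_pos: [608.5, 136.1, 32.0]
ee_rot: [0.0, 0.969, 0.245, -0.001]
ft_force: [-2.2, -1.8, 0.4]
gripper_width: 0.2
```

```bash
python3 st.py; python3 chk2.py e 676.7 171.5 .493
```

```text
16.15 [608.49847391 136.08650239  32.0380276 ] [-2.1595684  -1.84386615  0.36517542] [-0.27870014  0.30631731 -0.065983  ] 0.1686559134195296
16.3 [608.48630001 136.11569004  32.03849785] [-3.24762514 -3.1281851   0.50376022]
```

View pics/e_wrist.png

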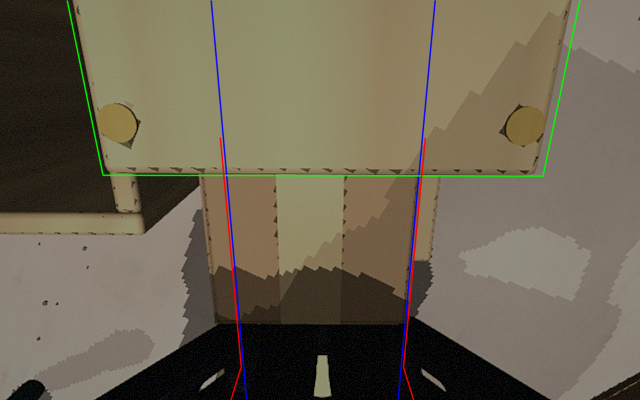

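View pics/e_scene_zr.png

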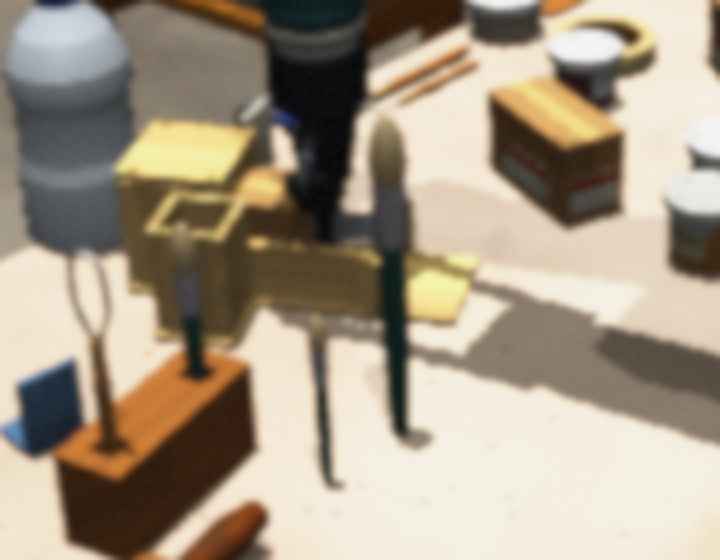

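```bash
cat > rear.py <<'E'
import pickle,sys
from h import *
s=pickle.load(open(sys.argv[1],"rb"))
c,sn=np.cos(.493),np.sin(.493)
def sf(X): d=np.array(X)[:2]-[676.7,171.5]; return np.round([c*d[0]+sn*d[1],-sn*d[0]+c*d[1]],1)
v=float(sys.argv[2]); vd=float(sys.argv[3])
print("deckfront",sf(ray(s,(320,vd),108)),"rear",sf(ray(s,(320,v),83)),"tcp",sf(state()["ee_pos"]))
E
python3 rear.py pics/e_wrist.pkl 323 173
```

```text
deckfront [-9.6  0.5] rear [-63.2   0.6] tcp [-76.8   1.1]
```

Request:
send_rows(increments="-1 2 0 0 0 0 0;-1 3 0 0 0 0 0;-1 3 0 0 0 0 0;-1 3 0 0 0 0 0")

```text
time_s: 16.63
ee_pos: [612.0, 138.1, 32.4]
ee_rot: [-0.0, 0.969, 0.245, 0.0]
ft_force: [-1.2, -1.1, -0.7]
gripper_width: 0.1
```

```bash
python3 st.py; python3 chk2.py f 676.7 171.5 .493
```

```text
16.6333 [611.99577628 138.13779352  32.41949074] [-1.15475606 -1.05361166 -0.7461886 ] [-0.06830266  0.12493272 -0.06101807] 0.13203432695875741
16.7833 [612.00538625 138.17229239  32.50776752] [-0.44765925  0.62328319 -1.2560779 ]
```

View pics/f_wrist_raw.png

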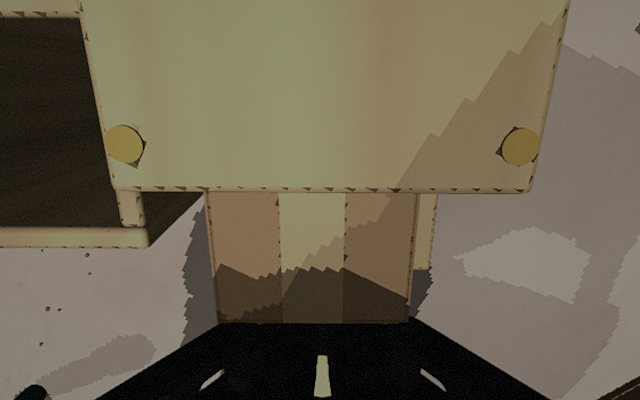

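Request:
send_rows(increments="-1 1 0 0 0 0 0;-1 1.5 0 0 0 0 0;-1 1.5 0 0 0 0 0;-1 -20 0 0 0 0 0;-1 -55 0 0 0 0 0;-1 -55 0 -40 0 0 0;-1 -60 0 -80 0 0 0;-1 -60 0 -120 0 0 0;-1 -60 0 -150 0 0 0;-1 -60 0 -150 0 0 0;-1 -60 0 -150 0 0 0")

```text
time_s: 17.7
ee_pos: [561.8, 110.0, 186.3]
ee_rot: [0.0, 0.969, 0.245, 0.005]
ft_force: [-0.3, 0.3, 0.3]
gripper_width: 0.1
```

```bash
python3 st.py; python3 chk2.py g 676.7 171.5 .493
```

```text
17.7 [561.80939721 110.00848836 186.30275466] [-0.29875738  0.34054023  0.29705209] [-0.04500339 -0.01015586  0.06337865] 0.05808895419029087
17.85 [558.02908454 109.35440138 180.93036089] [ 0.54959352  0.17359722 -1.93361163]
```

View pics/g_wrist.png

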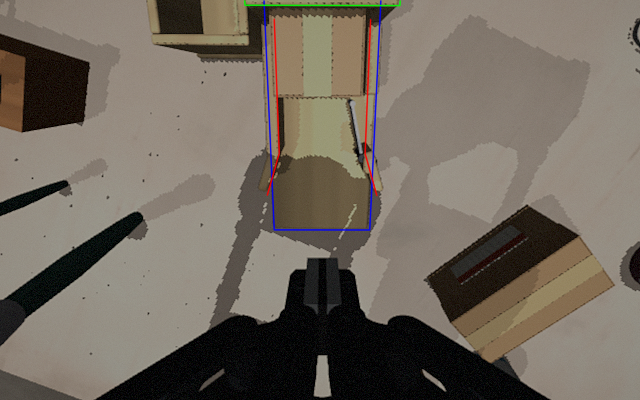

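Run:
```python
import pickle
from h import *
s=pickle.load(open("pics/g_wrist.pkl","rb"))
c,sn=np.cos(.493),np.sin(.493)
def sf(X): d=np.array(X)[:2]-[676.7,171.5]; return np.round([c*d[0]+sn*d[1],-sn*d[0]+c*d[1]],1)
for n,uv,z in [("tip",(352,100),54),("rearL",(273,96.5),83),("rearR",(366,97),83),("deckL",(246,6),108)]: print(n,sf(ray(s,uv,z)))
crop(s,240,0,400,200,4,"g_z")
```

```text
tip [-62.4 -22.1]
rearL [-58.8  31.8]
rearR [-59.  -28.9]
deckL [-10.6  41.2]
```

View pics/g_z.png

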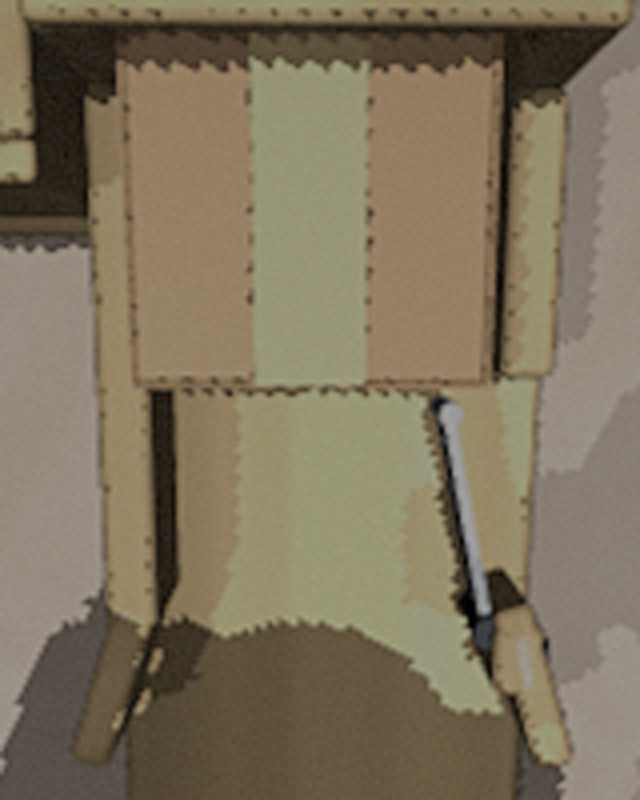

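Run:
```python
from fit import *
import cv2
t=snapshot("top"); s=snapshot("scene")
def tri(a,b):
    P1=t["camera_matrix"]@np.c_[t["R"],t["t"]]; P2=s["camera_matrix"]@np.c_[s["R"],s["t"]]
    X=cv2.triangulatePoints(np.array(P1,float),np.array(P2,float),np.array(a,float),np.array(b,float))[:,0]; X=X[:3]/X[3]
    return X,proj(t,X)[0]-a,proj(s,X)[0]-b
zt=lambda x,y:((x+.5)/4+129.5,(y+.5)/4+129.5); zs=lambda x,y:((x+.5)/3+179.5,(y+.5)/3+129.5)
for n,a,b in [("block brush tip",zt(362,365),zs(197,262)),("small tip",zt(413,471),zs(298,333)),("small foot",zt(445,495),zs(308,452)),("big tip",zt(475,450),zs(349,185)),("big foot",zt(516,497),zs(362,416))]:
    print(n,*[np.round(q,1) for q in tri(a,b)])
uv=[zt(*a) for a in [(268,403),(413,355),(432,402),(276,448)]]
M=[(26,70,70),(26,-70,70),(-26,-70,70),(-26,70,70)]
uv2=[zs(*a) for a in [(103,437),(210,498-0) ]]
p,e=fit([(t,uv,M)],[510,390,.26]); print("block",p,np.round(e,1)); c,sn=np.cos(p[2]),np.sin(p[2]); print("hole",p[0]+45*sn,p[1]-45*c)
crop(t,180,200,280,270,8,"bt"); crop(s,195,205,325,305,6,"bs")
```

```text
block brush tip [524.5 349.9 174.7] [0.2 0.2] [-0.3 -0.1]
small tip [438.3 319.4 122.1] [0. 0.] [-0.1 -0. ]
small foot [432.9 317.6  -3. ] [-0.8 -1. ] [1.4 0.2]
big tip [439.  247.3 233.1] [-0. -0.] [0. 0.]
big foot [ 4.275e+02  2.509e+02 -3.000e-01] [-1.  -1.2] [1.6 0.3]
block [5.11660751e+02 3.88103568e+02 2.50267117e-01] [-0.6 -1.2  0.2 -0.8 -0.7  0.8  1.1  1.1]
hole 522.8055752189073 344.5054842758685
```

View pics/bs.png

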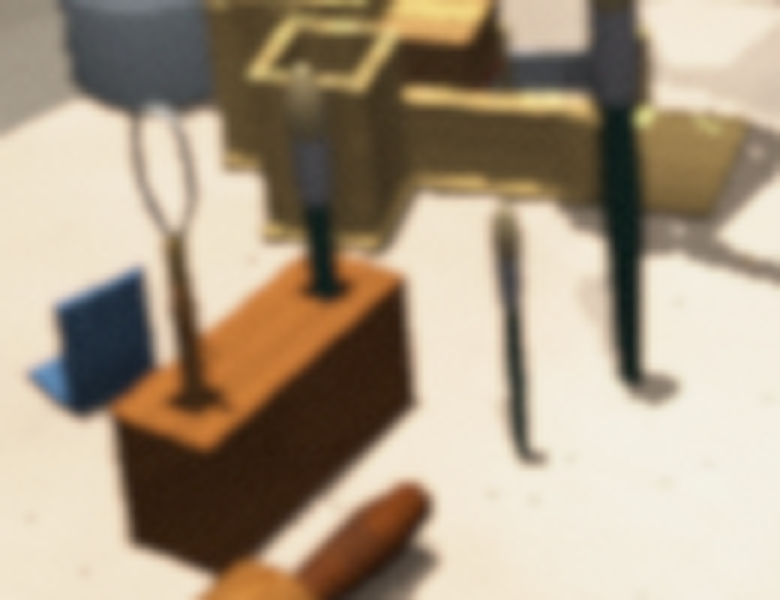

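View pics/bt.png

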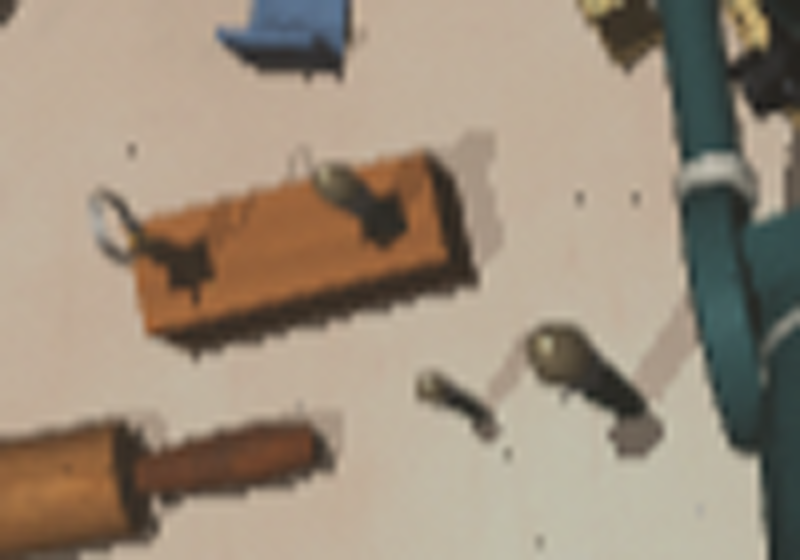

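```bash
python3 mv.py 524 349 225 1.82
```

```text
t 17.95 pos [557.6 109.2 180.2] shift [  84.4 -226.9  -44.8] turn [-0.003  0.002 -1.324] rows>= 10.6
```

Request:
send_rows(increments="0 0 0 -30 0 0 0;1 0 0 -45 0 0 -0.12;1 8 -20 -45 0 0 -0.24;1 16 -43 -45 0 0 -0.36;1 24 -65 -45 0 0 -0.48;1 32 -87 -45 0 0 -0.6;1 40 -109 -45 0 0 -0.72;1 49 -131 -45 0 0 -0.84;1 57 -153 -45 0 0 -0.96;1 65 -175 -45 0 0 -1.08;1 73 -197 -45 0 0 -1.2;1 84 -227 -45 0 0 -1.324;1 84 -227 -45 0 0 -1.324;1 84 -227 -45 0 0 -1.324;1 84 -227 -45 0 0 -1.324")

```text
time_s: 19.2
ee_pos: [524.1, 348.4, 225.7]
ee_rot: [-0.0, 0.614, 0.789, -0.001]
ft_force: [0.4, -0.6, -0.3]
gripper_width: 85.3
```

```bash
python3 st.py
python3 - <<'E'
from h import *
import pickle
s=snapshot("wrist"); cv2.imwrite("pics/h.png",s["image"][:,:,::-1]); pickle.dump(s,open("pics/h.pkl","wb"))
for P in [(524.5,350,175),(524,349,137),(522,345,70),(520,343,20)]: print(P,proj(s,P)[0])
E
```

```text
19.2 [524.06387588 348.442072   225.68866721] [ 0.38868006 -0.60470882 -0.26486739] [-0.02781124  0.01979865  0.01486329] 85.306405905903
(524.5, 350, 175) [323.32888834 226.38213366]
(524, 349, 137) [322.12095923 205.72318644]
(522, 345, 70) [318.79351666 183.18557568]
(520, 343, 20) [316.8350254  170.60041517]
```

View pics/h.png

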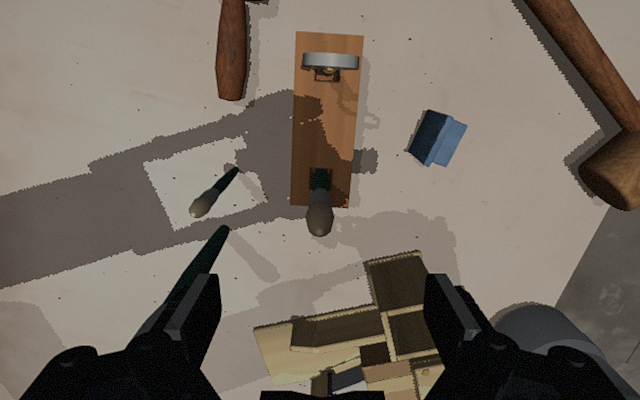

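Request:
send_rows(increments="0 0 -1 0 0 0 0;0 0 -1 0 0 0 0;0 0 -1 35 0 0 0;0 0 -1 70 0 0 0;0 0 -1 100 0 0 0;0 0 -1 107 0 0 0;0 0 -1 107 0 0 0;0 0 -1 107 0 0 0")

```text
time_s: 19.92
ee_pos: [524.3, 348.5, 121.1]
ee_rot: [0.0, 0.614, 0.789, 0.0]
ft_force: [0.6, -0.7, 1.2]
gripper_width: 42.6
```

```bash
python3 st.py
python3 - <<'E'
from h import *
s=snapshot("wrist"); cv2.imwrite("pics/i.png",s["image"][:,:,::-1])
E
```

```text
19.9167 [524.25001585 348.50124452 121.10468718] [ 0.56945409 -0.70491242  1.16641721] [ 0.01055693  0.01336093 -0.01876586] 42.56264112967099
```

View pics/i.png

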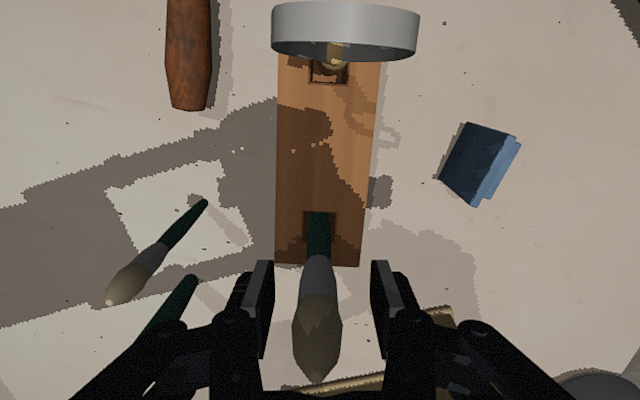

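Request:
send_rows(increments="-1 0 0 2 0 0 0;-1 0 0 2 0 0 0;-1 0 0 2 0 0 0;-1 0 0 2 0 0 0;-1 0 0 2 0 0 0;-1 0 0 -15 0 0 0;-1 0 0 -35 0 0 0;-1 0 0 -55 0 0 0;-1 0 0 -75 0 0 0;-1 0 0 -100 0 0 0;-1 0 0 -125 0 0 0;-1 0 0 -130 0 0 0;-1 0 0 -130 0 0 0;-1 0 0 -130 0 0 0")

```text
time_s: 21.13
ee_pos: [523.6, 348.7, 250.3]
ee_rot: [0.0, 0.614, 0.789, 0.0]
ft_force: [0.7, 0.1, -1.1]
gripper_width: 15.6
```

```bash
python3 st.py; python3 chk2.py j 676.7 171.5 .493
python3 - <<'E'
import pickle
from h import *
s=pickle.load(open("pics/j_scene.pkl","rb")); crop(s,190,160,330,300,5,"j_sz")
E
```

```text
21.1333 [523.60437203 348.70265853 250.29672139] [ 0.67178513  0.07131833 -1.11153648] [-0.01376465  0.01177714 -0.00855524] 15.60078975370619
21.2833 [522.6257547  348.04874007 247.93685762] [-0.30982747 -0.50961276 -0.42546618]
```

View pics/j_wrist_raw.png

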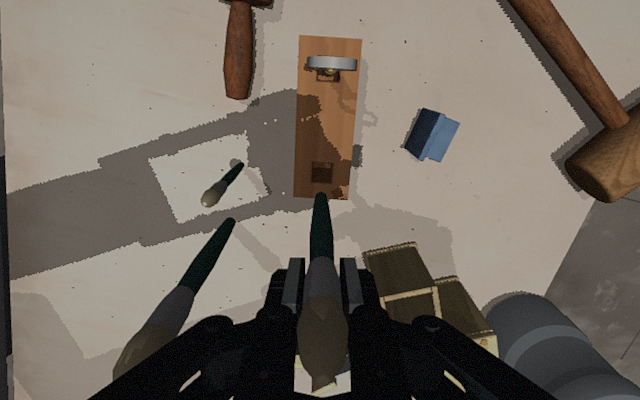

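View pics/j_sz.png

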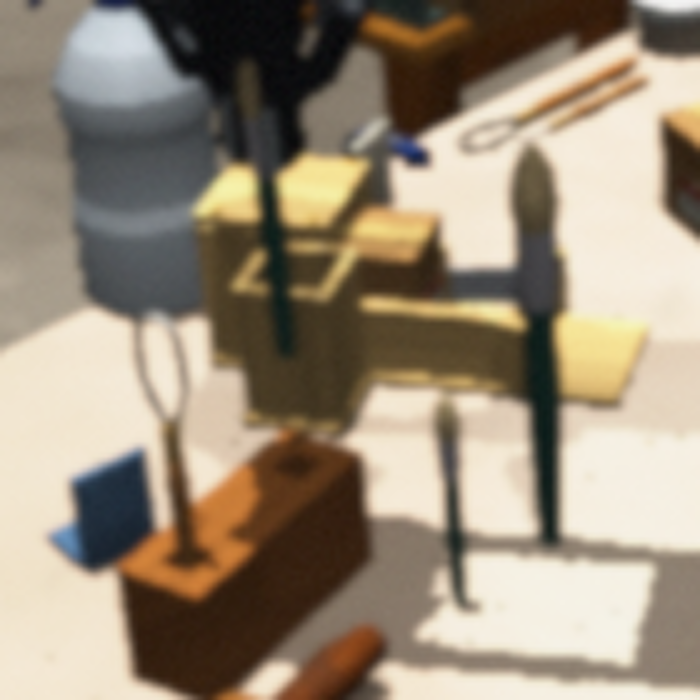

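Run:
```python
import pickle
from fit import *
w=pickle.load(open("pics/j_wrist.pkl","rb")); s=pickle.load(open("pics/j_scene.pkl","rb"))
P=[np.array(q["camera_matrix"]@np.c_[q["R"],q["t"]],float) for q in (w,s)]
a=np.array([321,196.]);b=np.array([290/5+190,353/5+160])
X=cv2.triangulatePoints(P[0],P[1],a,b)[:,0];X=X[:3]/X[3];print("foot",X,proj(w,X)-a,proj(s,X)-b,"tcp",state()["ee_pos"])
c,sn=np.cos(.493),np.sin(.493)
def poly(cx,cy,h,z): return np.array([[676.7+c*(cx+i*h)-sn*(cy+j*h),171.5+sn*(cx+i*h)+c*(cy+j*h),z] for i,j in [(1,1),(1,-1),(-1,-1),(-1,1)]])
out=[]
im0=cv2.imread("pics/top0.png"); t=snapshot("top")
for (im,q,b,f,nm) in [(im0,t,(235,150,295,215),8,"p_top"),(cv2.imread("pics/j_wrist_raw.png"),w,(340,220,500,360),4,"p_wr"),(cv2.imread("pics/j_scene_raw.png"),s,(220,185,300,260),7,"p_sc")]:
    z=cv2.resize(im[b[1]:b[3],b[0]:b[2]],None,fx=f,fy=f,interpolation=cv2.INTER_CUBIC)
    for h,col in [(23,(0,0,255)),(29,(255,0,0))]:
        uv=(proj(q,poly(0,71,h,95))-[b[0],b[1]]+.5)*f-.5
        cv2.polylines(z,[np.round(uv).astype(int)],True,col,1)
    cv2.imwrite(f"pics/{nm}.png",z); print(z.shape)
```

```text
foot [522.55781741 346.70668664 132.86912499] [[-0.10343627  0.1075851 ]] [[-0.02231105  0.00887609]] tcp [522.6257547  348.04874007 247.93685762]
(520, 480, 3)
(560, 640, 3)
(525, 560, 3)
```

View pics/p_top.png

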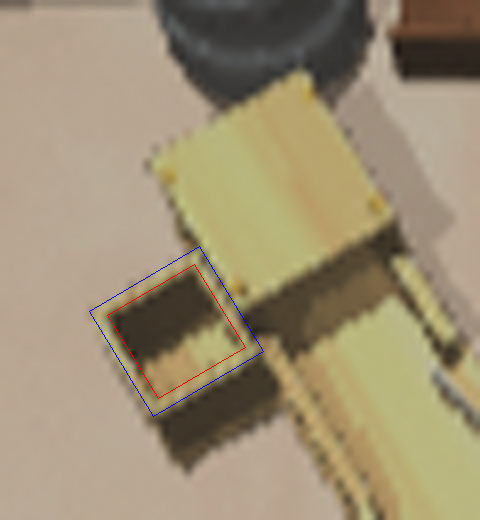

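View pics/p_wr.png

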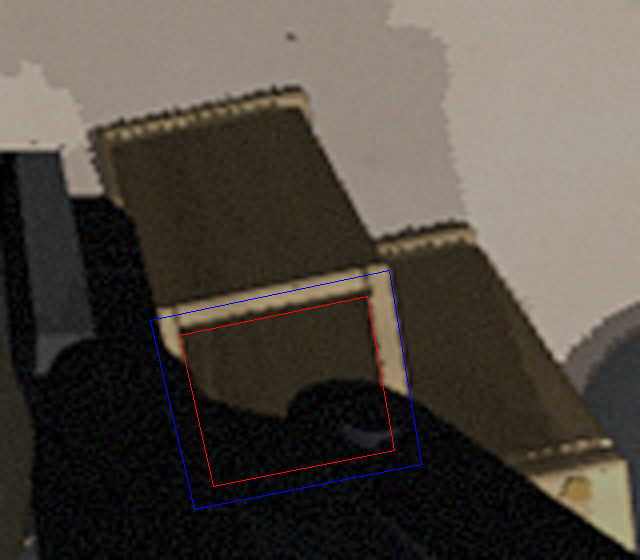

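View pics/p_sc.png

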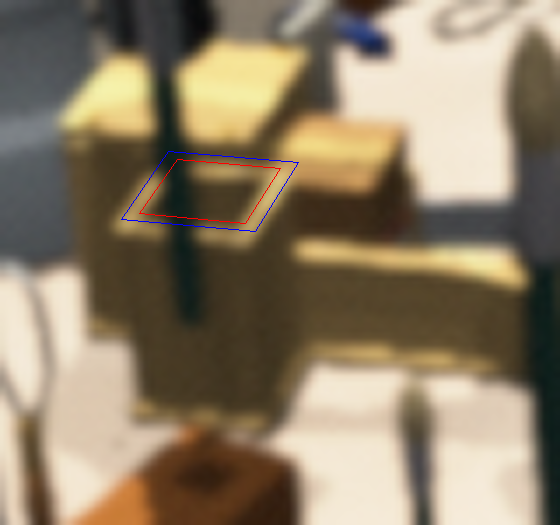

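```bash
python3 - <<'E'
from h import *
t=snapshot("top"); s=snapshot("scene")
for uv,z in [((266,162),0),((265,146),100),((266,150),100),((258,120),220),((281,150),60),((250,150),60)]: print(uv,z,np.round(ray(t,uv,z)))
print("scene",proj(s,[[760,200,0],[760,200,150],[760,200,250]]))
E
python3 mv.py 643 235 252 1.82
```

```text
(266, 162) 0 [782. 206.   0.]
(265, 146) 100 [812. 196. 100.]
(266, 150) 100 [796. 193. 100.]
(258, 120) 220 [864. 204. 220.]
(281, 150) 60 [807. 140.  60.]
(250, 150) 60 [814. 259.  60.]
scene [[235.23289037 221.97958862]
 [230.21758775 180.02807399]
 [226.60013957 149.76919607]]
t 21.43 pos [523.  348.3 248.6] shift [-139.4   88.4   -3.6] turn [-0.003  0.001 -0.   ] rows>= 4.0
```

Request:
send_rows(increments="-1 -25 16 -3 0 0 0;-1 -55 35 -3 0 0 0;-1 -85 54 -3 0 0 0;-1 -115 73 -3 0 0 0;-1 -139 88 -3 0 0 0;-1 -139 88 -3 0 0 0;-1 -139 88 -3 0 0 0;-1 -139 88 -3 0 0 0;-1 -139 88 -3 0 0 0")

```text
time_s: 22.18
ee_pos: [642.3, 236.5, 252.8]
ee_rot: [-0.0, 0.613, 0.79, -0.0]
ft_force: [-0.7, 0.5, 0.4]
gripper_width: 15.5
```

```bash
python3 st.py
python3 - <<'E'
import pickle
from h import *
for n in ["wrist","scene","top"]:
    s=snapshot(n); cv2.imwrite(f"pics/k_{n}.png",s["image"][:,:,::-1]); pickle.dump(s,open(f"pics/k_{n}.pkl","wb"))
    if n=="scene": crop(s,220,140,320,260,6,"k_sz")
    if n=="top": crop(s,220,150,320,230,7,"k_tz")
E
```

```text
22.1833 [642.30532327 236.47555188 252.84629434] [-0.73184289  0.53424992  0.41560554] [0.02790985 0.02604069 0.03264512] 15.54528856685132
```

View pics/k_wrist.png

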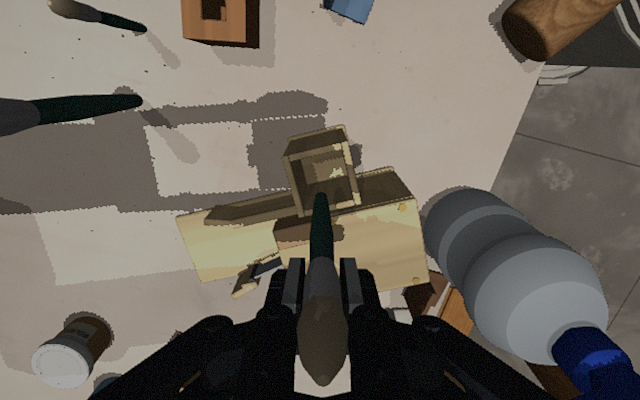

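View pics/k_sz.png

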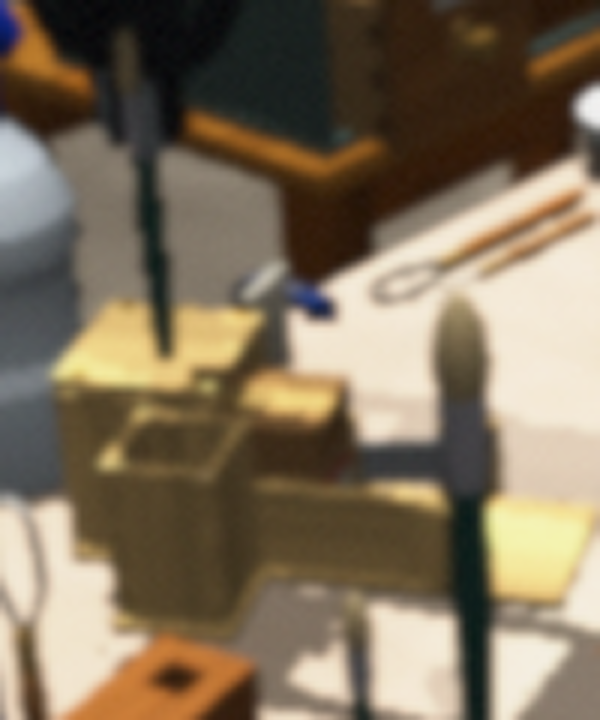

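Run:
```python
import pickle
from h import *
w=pickle.load(open("pics/k_wrist.pkl","rb")); s=pickle.load(open("pics/k_scene.pkl","rb"))
c,sn=np.cos(.493),np.sin(.493)
def poly(cx,cy,h,z): return np.array([[676.7+c*(cx+i*h)-sn*(cy+j*h),171.5+sn*(cx+i*h)+c*(cy+j*h),z] for i,j in [(1,1),(1,-1),(-1,-1),(-1,1)]])
for q,b,f,nm in [(w,(260,110,380,230),6,"k_wz"),(s,(225,190,285,250),9,"k_sz2")]:
    im=q["image"][b[1]:b[3],b[0]:b[2],::-1]; z=cv2.resize(im,None,fx=f,fy=f,interpolation=cv2.INTER_CUBIC)
    for h,col in [(23,(0,0,255)),(29,(255,0,0))]:
        uv=(proj(q,poly(0,71,h,95))-[b[0],b[1]]+.5)*f-.5
        cv2.polylines(z,[np.round(uv).astype(int)],True,col,1)
    cv2.imwrite(f"pics/{nm}.png",z)
P=[np.array(q["camera_matrix"]@np.c_[q["R"],q["t"]],float) for q in (w,s)]
a=np.array([320,194.]);b=np.array([165/6+220,355/6+140])
X=cv2.triangulatePoints(P[0],P[1],a,b)[:,0];X=X[:3]/X[3];print("foot",X,proj(w,X)-a,proj(s,X)-b)
```

```text
foot [641.14071988 238.21344947 139.55642404] [[ 0.93866775 -0.91038201]] [[ 0.17550628 -0.06477893]]
```

View pics/k_wz.png

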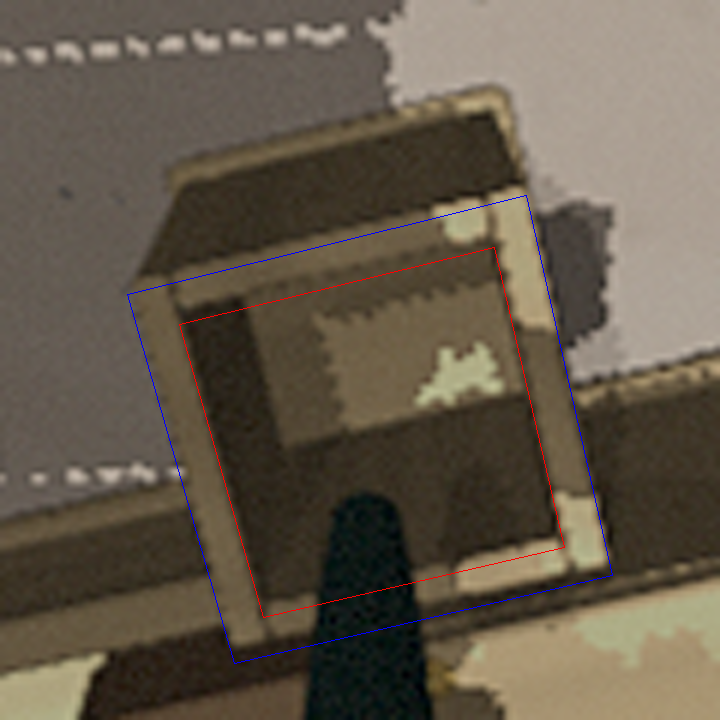

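View pics/k_sz2.png

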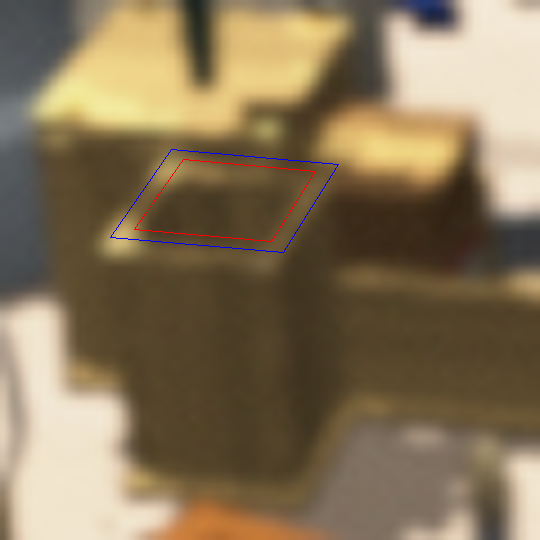

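Request:
send_rows(increments="-1 0 0 0 0 0 0;-1 0 0 30 0 0 0;-1 0 0 60 0 0 0;-1 0 0 85 0 0 0;-1 0 0 105 0 0 0;-1 0 0 118 0 0 0;-1 0 0 125 0 0 0;-1 0 0 125 0 0 0;-1 0 0 125 0 0 0;-1 0 0 125 0 0 0")

```text
time_s: 23.17
ee_pos: [644.5, 236.2, 130.3]
ee_rot: [0.001, 0.614, 0.789, 0.001]
ft_force: [0.9, 0.7, 0.4]
gripper_width: 15.6
```

```bash
python3 st.py
python3 - <<'E'
from h import *
s=snapshot("scene"); crop(s,220,140,320,260,6,"l_sz")
E
```

```text
23.1667 [644.48574291 236.17616182 130.30710104] [0.89778933 0.67579705 0.43126567] [ 0.03810701  0.00935998 -0.01680163] 15.560077969755989
```

View pics/l_sz.png

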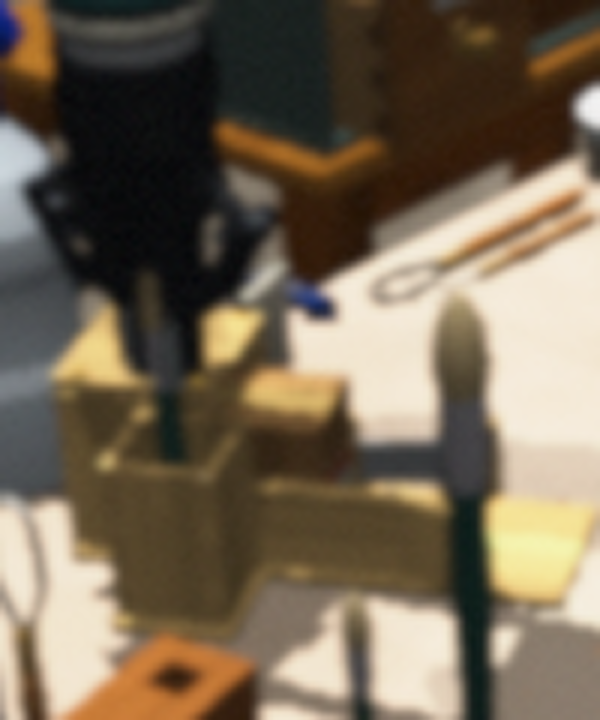

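Request:
send_rows(increments="-1 0 0 3 0 0 0;-1 0 0 3 0 0 0;0 0 0 3 0 0 0;0 0 0 3 0 0 0;1 0 0 3 0 0 0;1 0 0 3 0 0 0;1 0 0 3 0 0 0;1 0 0 3 0 0 0;1 0 0 -10 0 0 0;1 0 0 -30 0 0 0;1 0 0 -55 0 0 0;1 0 0 -85 0 0 0;1 0 0 -120 0 0 0;1 0 0 -150 0 0 0;1 0 0 -150 0 0 0;1 0 0 -150 0 0 0")

```text
time_s: 24.55
ee_pos: [645.0, 236.3, 283.4]
ee_rot: [0.002, 0.614, 0.789, 0.003]
ft_force: [-1.2, 0.1, -1.3]
gripper_width: 85.4
```

```bash
python3 st.py; python3 chk2.py m 676.7 171.5 .493
```

```text
24.55 [645.00218793 236.27222966 283.38393899] [-1.17707866  0.05709702 -1.29191851] [-0.02155159 -0.01111516  0.02423505] 85.42393943072334
24.7 [642.38660787 235.40988643 277.07027893] [-1.00609455 -0.2069081  -0.71168777]
```

View pics/m_scene_zr.png

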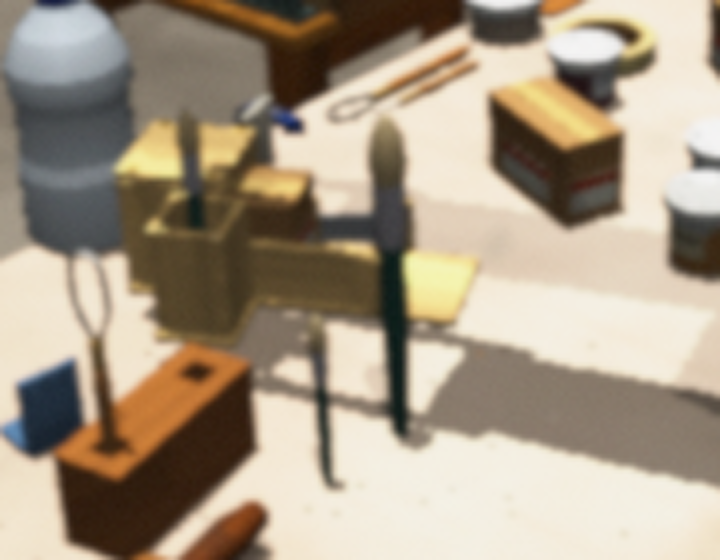

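View pics/m_wrist_raw.png

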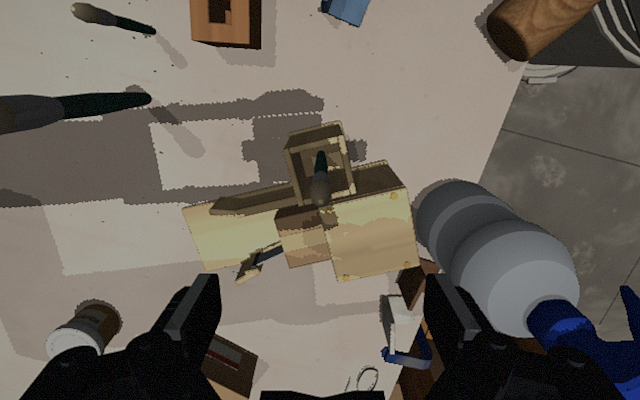

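Request:
send_rows(increments="1 -25 -22 0 0 0 0;1 -50 -44 0 0 0 0;1 -75 -66 0 0 0 0;1 -100 -88 0 0 0 0;1 -125 -110 0 0 0 0;1 -150 -132 0 0 0 0;1 -175 -154 0 0 0 0;1 -198 -176 0 0 0 0;1 -198 -176 0 0 0 0;1 -198 -176 0 0 0 0;1 -198 -176 0 0 0 0")

```text
time_s: 25.62
ee_pos: [521.0, 0.6, 277.1]
ee_rot: [-0.001, 0.614, 0.789, -0.0]
ft_force: [-0.7, 0.2, -0.3]
gripper_width: 85.5
```

```bash
python3 st.py; python3 chk2.py n 676.7 171.5 .493
python3 - <<'E'
import cv2
a=cv2.imread("pics/n_top_raw.png")[130:290,130:470]; cv2.imwrite("pics/n_t.png",cv2.resize(a,None,fx=2.35,fy=2.35,interpolation=cv2.INTER_CUBIC))
E
```

```text
25.6167 [521.00418045   0.56131196 277.12580144] [-0.72685811  0.22389067 -0.27507073] [ 0.06032242 -0.0092998  -0.05258061] 85.53160410728233
25.7667 [521.68001233   1.34483756 277.67624178] [-0.41157861 -0.20744153 -0.29838221]
```

View pics/n_scene_zr.png

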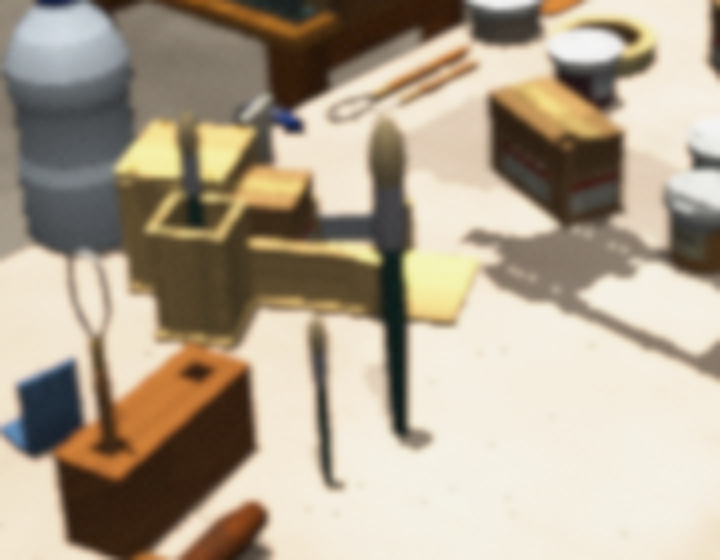

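View pics/n_t.png

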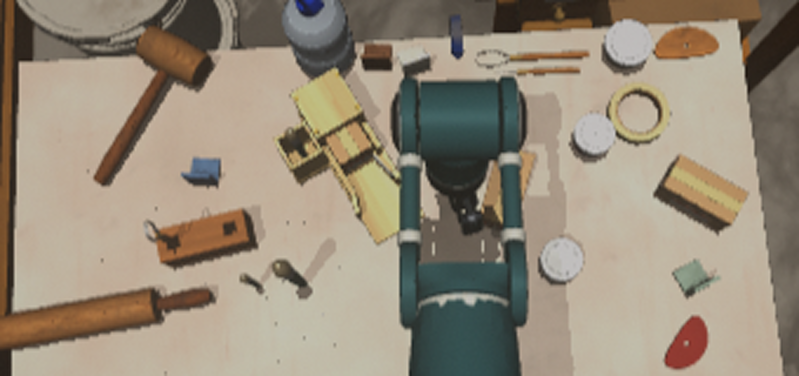

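```bash
python3 -c "
from h import *
s=state();print(s['time_s'],s['joint_vel'].round(3))
print(sign_off())"
```

```text
25.7667 [ 0.003 -0.001 -0.007 -0.001 -0.    -0.001]
the job is handed in; nothing more can be done
None
```

I handed the job in at about 26 s of the 72 s allowed. The full carton is home in the bay with the catch shut, and the brush stands in its pocket. Sign-off reports no verdict, so this rests on my own checks.

- **Finding the full carton:** I lifted the right-hand carton, which pulled about 1.5 N (a light one), and set it back where it stood. The middle one pulled about 4.5–5 N, so it is the full one. I never touched the left one.
- **Carton in the bay:** I set it on the apron and pushed it in; the push force dropped as the carton passed the catch. The last close wrist view, before the brush work, put its centre about 1 mm past `bay_home` and 1–2 mm to the left. The catch leaf was back at its rest position behind it. Later views from farther off looked unchanged.
- **Brush:** I took the one standing in the tool block. The free-standing look-alikes are about 120 and 235 mm tall, so neither fits. It now stands bristles up in the pocket, nearly upright, with the gripper clear of it.
- **Everything else:** The last overhead view shows the right-hand carton, tape, tiles and most of the tubs in their starting places. The arm hid the ochre tub and part of the left carton in that view; the side view shows both standing.
- **Disagreement:** My first fit of the stand from the overhead camera was 4–5 mm short along the bay compared with the wrist views. I used the wrist-corrected pose for the final push and the pocket.

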